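# Clean, load and lock the ring arbor fixture for measuring

## Task

Get the arbor fixture ready for measuring: with the scraper block, not with the fingers, sweep every loose chip off the plate into the tray in front of it. Then slide all the small steel rings fully down over the two shafts, at least one and at most two on each, and after that press both locking levers down until their detents hold them. Finish with the scraper block standing upright on the table clear of the plate and the tray, and leave everything else where it is.

Things in the scene. Friction and masses are not known exactly. Their poses are not given: they have to be found in the camera images.
- fixture: Fixed aluminium plate 230 x 350 x 25 mm. Origin on the table, z up; x points away from the tray, y to the left shaft. Spans x -100 to +130, y -175 to +175 mm. The chips lie on the apron down its middle: 132 mm wide between 5 mm high ribs (inner faces y = +-66 mm), from the plate's open front edge (x = -100 mm) to a 5 mm high end rib (x = +94 mm).
- tray_in (a point): Middle of the inner floor (4 mm above the table) of the white chip tray fixed against the plate's front edge; its axes are parallel to the fixture's. Inside it reaches from -43 to +45 mm in x (the plate's front edge, 21 mm above the floor) and +-98 mm in y; walls 24 mm high.
- seat_left (a point): Centre of the left (+y) shaft's foot, on the plate's top face (x = -55 mm, y = +130 mm in the fixture's frame); axes parallel to the fixture's. The fixed steel shaft is upright, 36 mm in diameter and 68 mm tall, its top 10 mm tapering to 24 mm. It holds up to two rings, one upon the other.
- lever_left (a joint): Sprung locking lever behind the left (+y) shaft, hinged across y at (12, 130, 70) mm in the fixture's frame, free end to +x. 0 = up (tilted 0.55 rad), 0.55 rad = level, fully down on its stop. Resists with about 10 N at the pad at first, then less; springs back if let go before about 0.35 rad; beyond that a detent snaps it down to 0.55 and holds it (a few N to lift).
- pad_left (a point): Centre of the top face of the black thumb pad (38 x 36 mm) on the free end of the left (+y) lever, 95 mm from the hinge; moves with the lever: about 126 mm above the table when up, 78 mm when down. Press it downwards.
- seat_right (a point): Centre of the right (-y) shaft's foot, on the plate's top face (x = -55 mm, y = -130 mm in the fixture's frame); axes parallel to the fixture's. The fixed steel shaft is upright, 36 mm in diameter and 68 mm tall, its top 10 mm tapering to 24 mm. It holds up to two rings, one upon the other.
- lever_right (a joint): Sprung locking lever behind the right (-y) shaft, hinged across y at (12, -130, 70) mm in the fixture's frame, free end to +x. 0 = up (tilted 0.55 rad), 0.55 rad = level, fully down on its stop. Resists with about 10 N at the pad at first, then less; springs back if let go before about 0.35 rad; beyond that a detent snaps it down to 0.55 and holds it (a few N to lift).
- pad_right (a point): Centre of the top face of the black thumb pad (38 x 36 mm) on the free end of the right (-y) lever, 95 mm from the hinge; moves with the lever: about 126 mm above the table when up, 78 mm when down. Press it downwards.
- ring1: Loose steel ring with a bronze-lined bore (one of three or four alike): 64 mm outside, 40 mm bore, 30 mm high, about 0.4 kg. Origin at its very middle (15 mm above what it stands on), z along its axis. Bore is 2 mm a side wider than the shafts. None if absent.
- ring2: Loose steel ring with a bronze-lined bore (one of three or four alike): 64 mm outside, 40 mm bore, 30 mm high, about 0.4 kg. Origin at its very middle (15 mm above what it stands on), z along its axis. Bore is 2 mm a side wider than the shafts. None if absent.
- ring3: Loose steel ring with a bronze-lined bore (one of three or four alike): 64 mm outside, 40 mm bore, 30 mm high, about 0.4 kg. Origin at its very middle (15 mm above what it stands on), z along its axis. Bore is 2 mm a side wider than the shafts. None if absent.
- ring4: Loose steel ring with a bronze-lined bore (one of three or four alike): 64 mm outside, 40 mm bore, 30 mm high, about 0.4 kg. Origin at its very middle (15 mm above what it stands on), z along its axis. Bore is 2 mm a side wider than the shafts. None if absent.
- scraper: Scraper block, standing on the table: black rubber-faced foot 40 (x) x 90 (y) x 25 mm high, and above it an upright wooden grip 22 (x) x 64 (y) mm that ends 77 mm above the underside; 0.25 kg. Origin at the centre of its underside; its long edge is along its y axis, so it sweeps along its x axis, either way.
- chip1: Loose bronze chip (two to four of them), a flat piece 28 x 16 x 6 mm, 20 g, lying on the fixture's apron at the start. Origin at the centre of its underside. None if absent.
- chip2: Loose bronze chip (two to four of them), a flat piece 28 x 16 x 6 mm, 20 g, lying on the fixture's apron at the start. Origin at the centre of its underside. None if absent.
- chip3: Loose bronze chip (two to four of them), a flat piece 28 x 16 x 6 mm, 20 g, lying on the fixture's apron at the start. Origin at the centre of its underside. None if absent.
- chip4: Loose bronze chip (two to four of them), a flat piece 28 x 16 x 6 mm, 20 g, lying on the fixture's apron at the start. Origin at the centre of its underside. None if absent.
- pendant: Bystander: grey hand control box 80 x 150 x 40 mm, at the front left. Origin at the centre of its underside. Leave it alone.
- vblock: Bystander: dark steel V-block 60 x 50 x 45 mm, at the far right side. Origin at the centre of its underside. Leave it alone.
- cleaner: Bystander: white bottle, 64 mm wide, 170 mm high, at the left side, towards the robot. Origin at the centre of its underside. Leave it alone.

How it is judged:
By the outcome, as a careful person would: the job done as asked, in the order asked, and still so for the second after the job is handed in, with the robot touching nothing.
Of ring1, ring2, ring3, ring4 only 3 to 4 are there at a start; the rules pass over those that are not, and their reading is None.
Of chip1, chip2, chip3, chip4 only 2 to 4 are there at a start; the rules pass over those that are not, and their reading is None.
At some moment in a run one of ring1, ring2, ring3, ring4, scraper may be knocked a few centimetres aside while the robot is not near it.
Once in a run the grip may slacken for a moment while it holds something.
It also fails if it takes over 208 s, if anything falls off the work surface, if the arm or the gripper's body presses on something with over 40 N, if the wrist force passes 120 N, or if a joint passes its speed limit or range.

## Robot

A 7-joint arm with a two-finger parallel gripper is mounted at the origin on the work surface. World frame = base frame: x ahead of the robot, y to its left, z up, the work surface at z = 0. Lengths are in m, angles in rad, forces in N, time in s.
With the tool pointing down it reaches from about 0.4 to 0.925 m from the base axis. Payload 4.1 kg.
Tool frame: the origin (TCP) lies at the very end of the fingers, on their centre line; the grasp point (between the pads) lies manip.hold_point_z behind it (manip.hold_point_z is the distance from the TCP to the grasp point, in m); z points along the fingers, y is the line along which they close (so a half turn about z gives the same grasp; the last joint's range is limited). The gripper opens to 85 mm and grips with 20 to 120 N. Pads are 22 mm wide; open, the fingers measure 114 mm over their backs; the gripper's body (76 mm by 85 mm) begins 54 mm behind the grasp point. The pads swing forward as they close: fully open they stand 13 mm farther back than shut.
Start: joints at [1.064, 0.398, 0.045, 1.537, -0.019, 1.207, -0.051], TCP at [0.258, -0.597, 0.231] pointing down, gripper open.
Joint ranges: [-2.82, 2.82], [-0.49, 2.23], [-1.37, 1.46], [0, 2.46], [-1.36, 4.5], [0.23, 2], [-2.94, 2.94]. Speed limits (rad/s): [2.57, 2.57, 3.14, 3.14, 3.14, 3.14, 3.14].

## Interface

Orientations are given as a unit quaternion [x, y, z, w].
In Python, from cell import observe, optics, workorder, manip gives the robot as it stands.
- The arm moves only by the tool jog_arm, never from a script. Its argument "targets" is a list of rows, each a list of 2 entries, a list of its own where there are three numbers: the shift along the tool's x, y, z in units of 0.15 m (1.0 is 0.15 m), then the turn about the tool's z in units of 2 pi rad (1.0 is 2 pi rad). In form: [[[dx, dy, dz], roll], ...]. A call has 1 to 20 rows; each row is the pose to reach, as a shift and turn from the pose commanded when the call began, along the tool's axes at that moment, turning the shorter way round; what a row does not reach only later rows make up. A row lasts 1/8 s, in which the tool goes at most 62.5 mm and 10.7 degrees, less where a joint would pass 70% of its speed; a pose out of reach is approached as far as the arm can. A call with a number of a shift or a turn outside -1 to 1 is refused whole. A call with a gripper value outside its range is refused whole. "gripper" is the closure, from -1 (fully open) to 1 (shut), set as the call begins (left out, the last holds). The fingers move at their own pace and stop on an object; "grip_force" is the grip in N (left out, the last holds). Time passes only in rows, so rows that repeat a pose let the fingers close. It gives the time, the measured TCP pose, the force, the opening and the grip force at its end, in the units of the state.
- observe(): the state, without advancing time (a new reading comes with each control period).
- optics.camera(name): name is "scene" or "side" or "wrist"; returns a dict with "color" (400x640x3 uint8, blue, green, red), "vertical_fov" (degrees; the focal length in pixels is half the picture's height over the tangent of half this angle, whatever the lens; pixels are square), "cx", "cy" (the principal point, pixels), "R" (3x3) and "t" (3): a world point X has camera coordinates R X + t. Camera axes: x right, y down, z forward; pixel columns grow to the right and rows downward; lengths in m; the calibration is good to about 2 mm. A picture is of the moment at which its call begins. There is no depth.
- workorder.close_job(): hands the job in; it is judged then, once.
The state is a dict: "time_s": time; "qpos": joint angles; "qvel": joint speeds; "joint_torque": joint torques, N m; "position": TCP position; "eef_rot": TCP orientation; "wrist_force": force on the tool from outside, world axes, zero at the start; "wrist_torque": the same for the moment, N m; "opening": finger opening in m; "gripper_force": force on a finger pad.
Only numpy, scipy, OpenCV 4.12 (cv2) and the standard library are available. Lean on these libraries where they do the work, as an engineer would, in place of code of your own. Each camera call takes 0.05 s, during which the arm holds its last target. There are 200 camera calls.

## Working session

There is one attempt and no reset: what is moved stays moved. The work goes in short steps, Python scripts to look and compute and a tool call to move; the robot and the scene stay as the last step left them, time stands still between calls to the robot, and variables do not carry over. Pictures are saved under pics/ and viewed, at most 14 in all, crops included, and the job is handed in when it is done.

Besides the shell and the picture viewer there is one more tool, called as name(argument=value, ...) on one line, values as JSON. jog_arm: Moves the arm, as the interface text tells. Its arguments: {"type":"object","properties":{"targets":{"type":"array"},"gripper":{"type":"number"},"grip_force":{"type":"number"}},"required":["targets"]}

```bash
mkdir -p pics
python3 - <<'E'
from cell import observe, optics, workorder, manip
import cv2,numpy as np
s=observe();print({k:np.round(v,3) for k,v in s.items()});print(manip.hold_point_z)
for n in ["scene","side","wrist"]:
    c=optics.camera(n);cv2.imwrite(f"pics/{n}0.png",c["color"]);print(n,c["vertical_fov"],c["cx"],c["cy"],np.round(c["R"],4).tolist(),np.round(c["t"],4).tolist(), [k for k in c])
E
ls
```

```text
{'time_s': np.float64(0.0), 'qpos': array([ 1.064,  0.399,  0.045,  1.538, -0.019,  1.207, -0.051]), 'qvel': array([-0.   , -0.002,  0.002, -0.   ,  0.   , -0.001,  0.001]), 'joint_torque': array([-0.0000e+00, -4.7512e+01,  1.3640e+00, -2.5422e+01,  1.1000e-02,
        1.0000e-02,  0.0000e+00]), 'position': array([ 0.258, -0.596,  0.23 ]), 'eef_rot': array([ 0.979,  0.203, -0.   , -0.001]), 'wrist_force': array([ 0.622,  0.357, -0.521]), 'wrist_torque': array([-0.035,  0.006, -0.007]), 'gripper_force': np.float64(0.0), 'opening': np.float64(0.085)}
0.0187
scene 44.71791866614404 326.10017554349315 203.01647488504295 [[0.7557, 0.6546, 0.0194], [0.4888, -0.5441, -0.682], [-0.4359, 0.5248, -0.7311]] [-0.3551, -0.1285, 1.5822] ['color', 'vertical_fov', 'cx', 'cy', 'R', 't']
side 49.38759045878851 319.14162802833425 202.48822503242096 [[-0.9458, -0.3244, 0.0164], [-0.2256, 0.6195, -0.7519], [0.2338, -0.7148, -0.6591]] [0.426, 0.171, 1.4261] ['color', 'vertical_fov', 'cx', 'cy', 'R', 't']
wrist 59.184582551061276 316.03528147542517 191.725843608369 [[0.3973, -0.9177, -0.0014], [-0.8799, -0.3814, 0.2833], [-0.2605, -0.1113, -0.959]] [-0.6486, -0.0385, 0.3793] ['color', 'vertical_fov', 'cx', 'cy', 'R', 't']
pics
```

View pics/scene0.png

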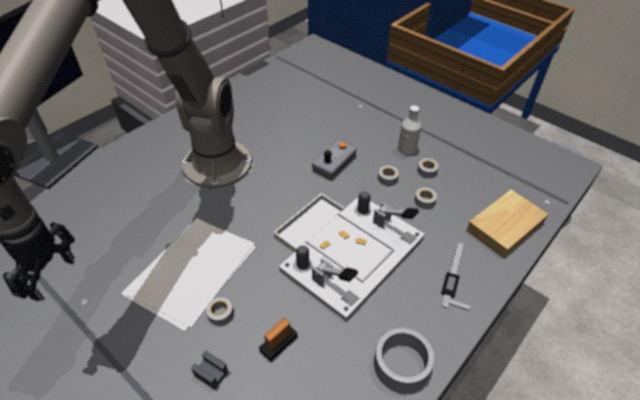

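View pics/side0.png

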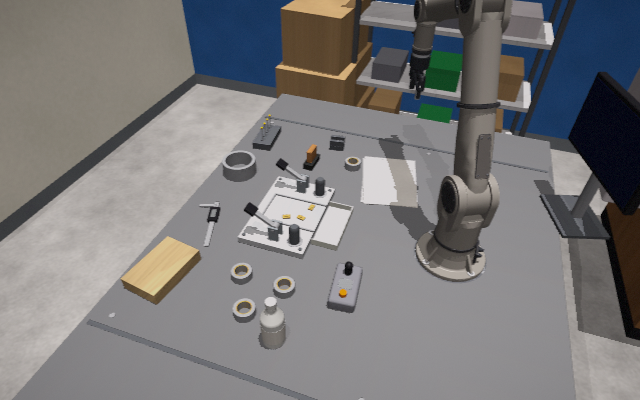

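Scene: rings near (388,174), (428,166), (426,197), (219,310); scraper (279,338); chips near (325,245), (344,235), (361,242); plate from about (282,266) to (423,236), tray at its upper left. Side view agrees.

```bash
cat > h.py <<'E'
import cv2,numpy as np
from cell import observe, optics, workorder, manip
def cam(n): return optics.camera(n)
def f(c): return c["color"].shape[0]/2/np.tan(np.radians(c["vertical_fov"])/2)
def proj(c,X):
    p=np.atleast_2d(X)@np.array(c["R"]).T+c["t"]; return p[:,:2]/p[:,2:]*f(c)+[c["cx"],c["cy"]]
def back(c,uv,z):
    R=np.array(c["R"]);o=-R.T@c["t"]
    d=np.c_[(np.atleast_2d(uv)-[c["cx"],c["cy"]])/f(c),np.ones(len(np.atleast_2d(uv)))]@R
    return o+d*((z-o[2])/d[:,2])[:,None]
E
python3 - <<'E'
from h import *
import pickle
cs={n:cam(n) for n in("scene","side")};pickle.dump(cs,open("cs.pkl","wb"))
a=cs["scene"]["color"][185:320,265:435];b=cs["side"]["color"][170:260,230:360]
cv2.imwrite("pics/a.png",cv2.resize(a,None,fx=4.4,fy=4.4,interpolation=cv2.INTER_CUBIC))
cv2.imwrite("pics/b.png",cv2.resize(b,None,fx=6,fy=6,interpolation=cv2.INTER_CUBIC))
c=cs["scene"]
for u in [(388,176),(428,168),(426,199),(219,312)]: print("ring",back(c,u,.015).round(3))
print("scraper",back(c,(279,345),0).round(3))
c=cs["side"]
for u in [(242,273),(284,288),(244,311),(353,164)]: print("ring",back(c,u,.015).round(3))
print("scraper",back(c,(311,164),0).round(3))
E
```

```text
ring [[0.457 0.313 0.015]]
ring [[0.531 0.43  0.015]]
ring [[0.602 0.308 0.015]]
ring [[ 0.432 -0.359  0.015]]
scraper [[ 0.598 -0.319  0.   ]]
ring [[0.595 0.308 0.015]]
ring [[0.452 0.318 0.015]]
ring [[0.528 0.431 0.015]]
ring [[ 0.427 -0.355  0.015]]
scraper [[ 0.594 -0.315  0.   ]]
```

View pics/a.png

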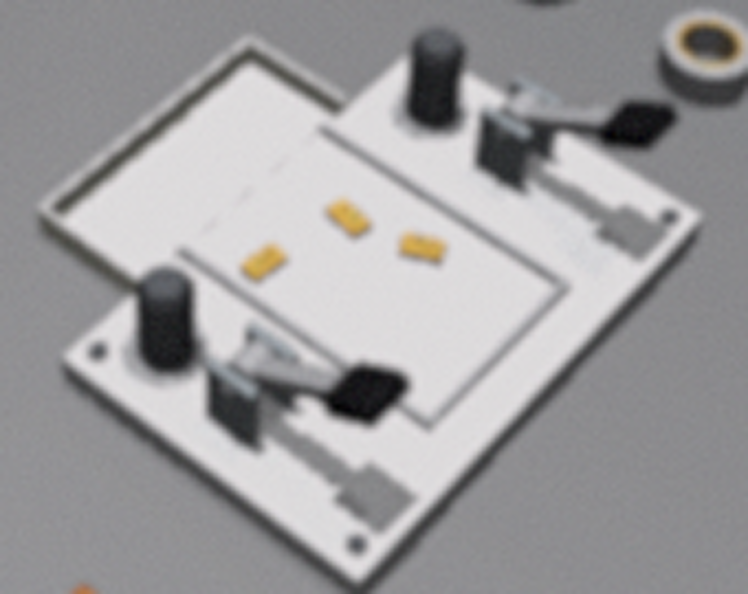

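View pics/b.png

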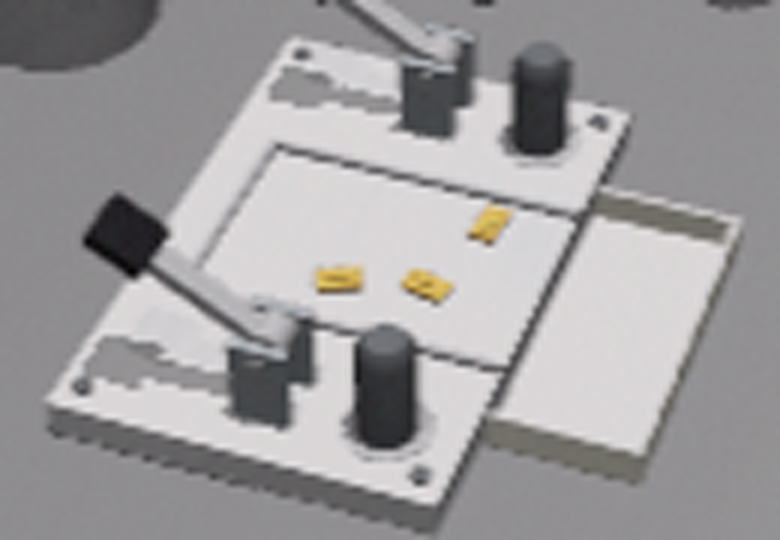

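Three chips (crop scene at (348,217), (422,248), (263,262)), plate corners at (700,212), (358,585), (65,357), and all are clear of the levers. Now I fit the fixture pose.

```bash
cat > fit.py <<'E'
from h import *
import pickle
from scipy.optimize import least_squares
cs=pickle.load(open("cs.pkl","rb"))
S=[((130,175,25),(700,212)),((130,-175,25),(358,585)),((-100,-175,25),(65,357)),((94,66,30),(567,287)),((94,-66,30),(430,425)),((-100,66,30),(322,128)),((-100,-66,30),(178,250)),((-55,130,93),(437,42)),((-55,-130,93),(165,282))]
D=[((130,175,25),(47,403)),((130,-175,25),(290,38)),((-100,-175,25),(633,115)),((-100,175,25),(435,503)),((94,-66,30),(280,147)),((-100,-66,30),(580,212)),((-100,66,30),(503,370)),((-55,130,93),(385,338)),((-55,-130,93),(542,50))]
obs=[("scene",np.array([m for m,_ in S])/1e3,np.array([p for _,p in S])/4.4+[265,185]),("side",np.array([m for m,_ in D])/1e3,np.array([p for _,p in D])/6+[230,170])]
def W(p,m):
    c,s=np.cos(p[2]),np.sin(p[2]);m=np.atleast_2d(m);return np.c_[p[0]+c*m[:,0]-s*m[:,1],p[1]+s*m[:,0]+c*m[:,1],m[:,2]]
def res(p,o): return np.concatenate([(proj(cs[n],W(p,m))-u).ravel() for n,m,u in o])
if __name__=="__main__":
    for o in(obs[:1],obs[1:],obs):
        r=least_squares(res,[.66,0,0],args=(o,),loss="soft_l1");print(r.x.round(4));print(res(r.x,o).reshape(-1,2).round(1).tolist())
    P=r.x;np.save("P.npy",P)
    ch={"scene":np.array([(263,262),(348,217),(422,248)])/4.4+[265,185],"side":np.array([(489,225),(427,286),(339,280)])/6+[230,170]}
    c,s=np.cos(P[2]),np.sin(P[2])
    for n in ch: print((((back(cs[n],ch[n],.03)[:,:2]-P[:2])@np.array([[c,-s],[s,c]]))).round(4).tolist())
    a=cs["scene"]["color"][300:370,200:310];b=cs["side"]["color"][140:180,295:370]
    cv2.imwrite("pics/c.png",np.vstack([cv2.resize(a,(700,445),interpolation=cv2.INTER_CUBIC)[:300],cv2.resize(b,(562,300),interpolation=cv2.INTER_CUBIC).copy() if 0 else cv2.copyMakeBorder(cv2.resize(b,(562,300),interpolation=cv2.INTER_CUBIC),0,0,0,138,0)]))
E
python3 fit.py
```

```text
[0.5503 0.006  0.0057]
[[1.1, 1.1], [0.4, 0.2], [-1.1, 0.5], [-1.5, -0.6], [-0.1, -1.2], [-0.9, 0.1], [1.1, -0.7], [0.6, -0.1], [0.0, 0.5]]
[0.5435 0.008  0.0024]
[[-0.4, -0.1], [0.3, -0.4], [-0.2, -0.4], [0.3, 0.7], [-0.5, -0.5], [-0.3, 0.6], [0.3, -1.1], [0.1, 0.2], [0.2, 0.6]]
[0.5475 0.0066 0.0087]
[[0.2, 0.3], [-0.1, -0.7], [-1.6, -0.0], [-2.2, -1.4], [-0.7, -2.0], [-1.6, -0.5], [0.4, -1.3], [-0.2, -0.7], [-0.6, -0.1], [-1.1, -0.5], [-0.8, -0.8], [-1.3, -1.0], [-0.3, 0.0], [-1.5, -0.9], [-1.3, -0.0], [-0.5, -1.7], [-0.6, -0.4], [-1.0, 0.0]]
[[-0.052, -0.0425], [-0.035, 0.0203], [0.0154, 0.0314]]
[[-0.0571, -0.0383], [-0.0408, 0.0233], [0.0088, 0.0354]]
```

View pics/c.png

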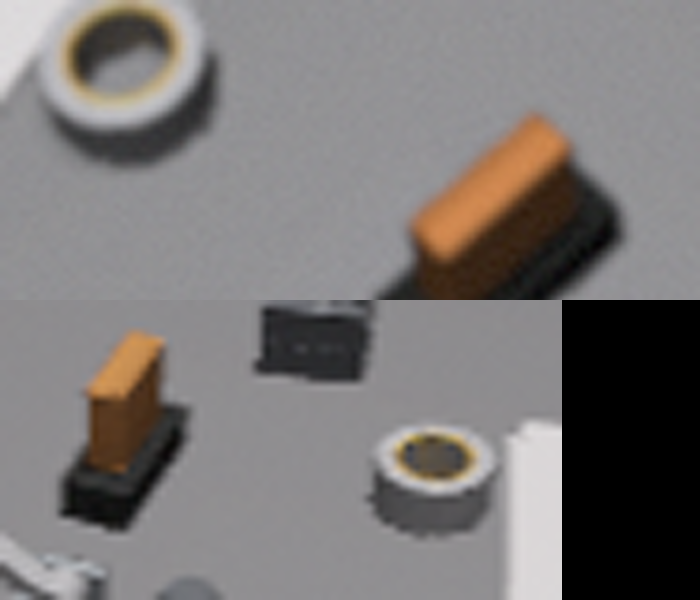

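The scraper grip's top-face centre is at about (492,188) in the upper crop and (127,366) in the lower one. The chips agree between cameras to about 6 mm. Next I'll move the wrist camera in for a finer look.

```bash
cat >> h.py <<'E'
def state():
    s=observe();q=s["eef_rot"];phi=2*np.arctan2(q[1],q[0]);return s,np.array(s["position"]),phi
def plan(x,y,z,phi=None):
    "shift/roll in jog units from the present pose to x,y,z and tool-x heading phi (tool down)"
    from scipy.spatial.transform import Rotation as Ro
    s,p,ph=state();d=Ro.from_quat(s["eef_rot"]).inv().apply(np.array([x,y,z])-p)/.15
    r=0 if phi is None else -((phi-ph+np.pi)%(2*np.pi)-np.pi)/(2*np.pi)
    print("plan",d.round(4).tolist(),"roll",round(r,4),"q7",round(s["qpos"][6],2))
E
python3 - <<'E'
from h import *
import pickle
cs=pickle.load(open("cs.pkl","rb"))
sc,sd=cs["scene"],cs["side"]
print(back(sc,np.array([492,188])/6.364+[200,300],.077).round(3),back(sd,np.array([127,66])/7.49+[295,140],.077).round(3))
e=back(sc,np.array([(427,245),(556,132)])/6.364+[200,300],.077);d=e[1]-e[0];print("long edge",np.degrees(np.arctan2(d[1],d[0])),np.linalg.norm(d))
e=back(sd,np.array([(105,95),(149,38)])/7.49+[295,140],.077);d=e[1]-e[0];print("long edge",np.degrees(np.arctan2(d[1],d[0])),np.linalg.norm(d))
s,p,ph=state();print(p,np.degrees(ph))
w=cam("wrist");R=np.array(w["R"]);C=-R.T@w["t"];print("cam in world",C,"axis",R[2],"rel",C-p)
from scipy.spatial.transform import Rotation as Ro
print("rel tool",Ro.from_quat(s["eef_rot"]).inv().apply(C-p))
E
```

```text
[[ 0.599 -0.319  0.077]] [[ 0.59  -0.314  0.077]]
long edge 87.14832850799476 0.06165724674701315
long edge -93.86869762053921 0.05881003265151885
[ 0.25769561 -0.59642823  0.23082078] 23.367681602536727
cam in world [ 0.32271984 -0.56786055  0.37420696] axis [-0.26009226 -0.11208173 -0.95905667] rel [0.06502423 0.02856768 0.14338618]
rel tool [ 0.07101619 -0.00056035 -0.14338845]
```

```bash
python3 -c "
from h import *
plan(.595,-.317,.25,np.radians(88))"
```

```text
plan [2.8032, -0.8187, -0.1265] roll -0.1795 q7 -0.05
```

jog_arm(targets=[[[0.93, -0.27, -0.04], 0], [[0.93, -0.27, -0.04], 0], [[0.93, -0.27, -0.04], 0]], gripper=-1)

```text
time_s: 0.68
position: [0.3748, -0.5002, 0.2376]
eef_rot: [0.979, 0.206, 0.001, -0.001]
wrist_force: [1.0, -0.4, 0.3]
opening: 0.0855
gripper_force: 0.0
```

jog_arm(targets=[[[0.93, -0.27, -0.04], 0], [[0.93, -0.27, -0.04], 0], [[0.93, -0.27, -0.04], 0]])

```text
time_s: 1.05
position: [0.4856, -0.4078, 0.2435]
eef_rot: [0.979, 0.206, 0.001, -0.001]
wrist_force: [0.2, -0.4, 0.4]
opening: 0.0855
gripper_force: 0.0
```

jog_arm(targets=[[[0.94, -0.28, -0.05], -0.18], [[0.94, -0.28, -0.05], -0.18], [[0.94, -0.28, -0.05], -0.18], [[0.94, -0.28, -0.05], -0.18], [[0.94, -0.28, -0.05], -0.18], [[0.94, -0.28, -0.05], -0.18], [[0.94, -0.28, -0.05], -0.18], [[0.94, -0.28, -0.05], -0.18]])

```text
time_s: 2.05
position: [0.594, -0.3183, 0.2507]
eef_rot: [0.72, 0.694, -0.0, 0.0]
wrist_force: [0.1, 0.4, -0.8]
opening: 0.0853
gripper_force: 0.0
```

Run:
```python
from h import *
s,p,ph=state();print(s["time_s"],p,np.degrees(ph),s["qpos"].round(2) if hasattr(s["qpos"],"round") else s["qpos"])
w=cam("wrist");im=w["color"].copy()
for X in [(.595,-.317,.077),(p[0],p[1],.077)]:
    cv2.drawMarker(im,tuple(int(v) for v in proj(w,X)[0]),(0,0,255),0,12)
cv2.imwrite("pics/d.png",im)
import pickle;pickle.dump(w,open("w.pkl","wb"))
```

```text
2.05 [ 0.593983   -0.31828834  0.25067757] 87.93912773840344 [ 0.65  0.44 -0.32  1.44  0.14  1.28  0.29]
```

View pics/d.png

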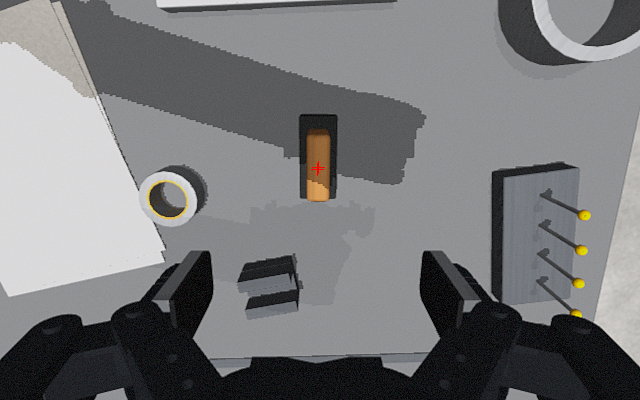

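The scraper's grip is centred at (318,165), aligned with the tool; the predicted mark is (318,168). I'll descend and grip.

jog_arm(targets=[[[0.01, 0.0, 0.4], 0], [[0.01, 0.0, 0.7], 0], [[0.01, 0.0, 0.7], 0]], gripper=-1)

```text
time_s: 2.48
position: [0.5916, -0.3147, 0.1418]
eef_rot: [0.719, 0.695, -0.002, -0.004]
wrist_force: [0.2, 0.0, -0.1]
opening: 0.0849
gripper_force: 0.0
```

jog_arm(targets=[[[0.0, 0.0, 0.35], 0], [[0.0, 0.0, 0.68], 0], [[0.0, 0.0, 0.68], 0], [[0.0, 0.0, 0.68], 0]])

```text
time_s: 2.98
position: [0.5971, -0.3168, 0.0473]
eef_rot: [0.719, 0.696, 0.001, 0.003]
wrist_force: [1.0, -0.5, 1.0]
opening: 0.0855
gripper_force: 0.0
```

jog_arm(targets=[[[0, 0, 0], 0], [[0, 0, 0], 0], [[0, 0, 0], 0], [[0, 0, 0], 0], [[0, 0, 0], 0], [[0, 0, 0], 0]], gripper=1, grip_force=80)

```text
time_s: 3.72
position: [0.5951, -0.316, 0.0445]
eef_rot: [0.718, 0.696, 0.0, 0.001]
wrist_force: [-0.0, -0.1, 4.8]
opening: 0.0207
gripper_force: 79.0
```

jog_arm(targets=[[[0, 0, -0.4], 0], [[0, 0, -0.8], 0], [[0, 0, -1.0], 0], [[0, 0, -1.0], 0], [[0, 0, -1.0], 0]])

```text
time_s: 4.35
position: [0.5929, -0.3151, 0.1908]
eef_rot: [0.718, 0.696, -0.001, -0.002]
wrist_force: [-0.5, -0.5, -2.4]
opening: 0.0209
gripper_force: 79.8
```

Run:
```python
from h import *
P=np.load("P.npy")
c,s=np.cos(P[2]),np.sin(P[2])
for x,y in[(.03,.0)]: plan(P[0]+c*x-s*y,P[1]+s*x+c*y,.22,np.radians(90)+P[2])
```

```text
plan [2.1422, -0.1716, -0.1901] roll -0.0065 q7 0.27
```

jog_arm(targets=[[[0, 0, -0.19], 0], [[0.35, -0.06, -0.19], 0], [[0.7, -0.06, -0.19], 0], [[0.7, -0.06, -0.19], 0]])

```text
time_s: 4.85
position: [0.5886, -0.2027, 0.2196]
eef_rot: [0.715, 0.699, 0.001, -0.003]
wrist_force: [0.3, -1.2, -2.4]
opening: 0.0213
gripper_force: 79.5
```

jog_arm(targets=[[[0.4, -0.06, 0], 0], [[0.72, -0.06, 0], -0.006], [[0.72, -0.06, 0], -0.006]])

```text
time_s: 5.22
position: [0.5825, -0.096, 0.22]
eef_rot: [0.702, 0.712, 0.0, -0.003]
wrist_force: [1.0, -1.0, -2.4]
opening: 0.0212
gripper_force: 79.5
```

jog_arm(targets=[[[0.4, -0.06, 0], 0], [[0.72, -0.06, 0], 0], [[0.72, -0.06, 0], 0], [[0.72, -0.06, 0], 0], [[0.72, -0.06, 0], 0]])

```text
time_s: 5.85
position: [0.5736, 0.0032, 0.2212]
eef_rot: [0.706, 0.708, -0.001, -0.0]
wrist_force: [0.4, 0.2, -2.4]
opening: 0.021
gripper_force: 79.6
```

```bash
cat > look.py <<'E'
from h import *
import sys,pickle
def F(x,y,z):
    P=np.load("P.npy");c,s=np.cos(P[2]),np.sin(P[2]);return np.array([P[0]+c*x-s*y,P[1]+s*x+c*y,z])
def mark(w,im,pts):
    for X in pts:
        u=proj(w,X)[0]
        if abs(u).max()<2000: cv2.drawMarker(im,tuple(int(round(v)) for v in u),(0,0,255),0,9)
if __name__=="__main__":
    s,p,ph=state();print(s["time_s"],p,np.degrees(ph),s["opening"],s["wrist_force"])
    w=cam("wrist");im=w["color"].copy();pickle.dump(w,open("w.pkl","wb"))
    mark(w,im,[F(.094,.066,.03),F(.094,-.066,.03),F(-.1,.066,.03),F(-.1,-.066,.03),F(-.055,.13,.093),F(-.055,-.13,.093),F(.13,.175,.025),F(.13,-.175,.025),F(-.1,.175,.025)])
    cv2.imwrite(f"pics/{sys.argv[1]}.png",im)
E
python3 look.py e
```

```text
5.85 [0.5735516  0.00322652 0.22121446] 90.13759148560017 0.021046184767063037 [ 0.40788621  0.23085465 -2.44749038]
```

View pics/e.png

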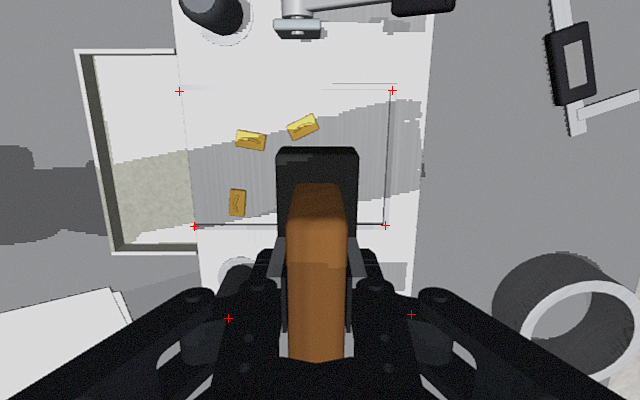

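Marks on the apron corners (179,91), (392,90), (194,227), (385,225) coincide with the ribs to about 2 px, so the fit is good. Chips at (251,140), (302,127), (237,203).

Run:
```python
from look import *
w=pickle.load(open("w.pkl","rb"));P=np.load("P.npy");c,s=np.cos(P[2]),np.sin(P[2])
print(((back(w,[(251,140),(302,127),(237,203)],.031)[:,:2]-P[:2])@np.array([[c,-s],[s,c]])).round(4).tolist())
plan(*F(.062,.017,.0695),np.pi/2+P[2])
```

```text
[[-0.0369, 0.0212], [0.0116, 0.0331], [-0.0545, -0.0415]]
plan [0.1373, 0.24, 1.0128] roll -0.001 q7 -0.2
```

jog_arm(targets=[[[0.14, 0.24, 0.2], 0], [[0.14, 0.24, 0.6], 0], [[0.14, 0.24, 0.95], 0], [[0.14, 0.24, 0.98], 0], [[0.14, 0.24, 0.98], 0], [[0.14, 0.24, 0.98], 0]])

```text
time_s: 6.65
position: [0.6116, 0.0268, 0.0779]
eef_rot: [0.705, 0.709, 0.002, 0.002]
wrist_force: [0.0, 0.2, -2.2]
opening: 0.0212
gripper_force: 80.0
```

jog_arm(targets=[[[0, 0, 0.01], 0], [[0, 0, 0.02], 0], [[0, 0, 0.03], 0], [[0, 0, 0.03], 0]])

```text
time_s: 7.15
position: [0.6095, 0.0269, 0.0706]
eef_rot: [0.705, 0.709, -0.0, -0.0]
wrist_force: [-0.4, -0.3, -2.4]
opening: 0.0205
gripper_force: 80.0
```

Run:
```python
from look import *
s,p,ph=state();print(p,ph);plan(*F(-.105,.017,p[2]),None)
```

```text
[0.60954615 0.02686554 0.07064512] 1.5765121565202402
plan [-0.0217, -1.1146, 0.0003] roll 0 q7 -0.33
```

jog_arm(targets=[[[-0.02, 0, 0.004], 0], [[-0.02, -0.1, 0.004], 0], [[-0.02, -0.2, 0.004], 0], [[-0.02, -0.3, 0.004], 0], [[-0.02, -0.4, 0.004], 0], [[-0.02, -0.5, 0.004], 0], [[-0.02, -0.6, 0.004], 0], [[-0.02, -0.7, 0.004], 0], [[-0.02, -0.8, 0.004], 0], [[-0.02, -0.9, 0.004], 0]])

```text
time_s: 8.4
position: [0.4738, 0.0231, 0.0702]
eef_rot: [0.705, 0.709, 0.0, 0.0]
wrist_force: [0.1, 0.0, -2.2]
opening: 0.0207
gripper_force: 79.9
```

jog_arm(targets=[[[0, -0.1, 0], 0], [[0, -0.2, 0], 0], [[0, -0.24, 0], 0], [[0, -0.24, 0], 0], [[0, -0.24, -0.2], 0], [[0, -0.24, -0.3], 0], [[0, -0.24, -0.3], 0]])

```text
time_s: 9.28
position: [0.4401, 0.023, 0.1162]
eef_rot: [0.705, 0.709, 0.001, 0.001]
wrist_force: [-0.1, -1.3, -2.6]
opening: 0.0208
gripper_force: 80.2
```

```bash
python3 - <<'E'
from look import *
plan(*F(-.01,-.017,.115),None);plan(*F(-.01,-.017,.07),None)
E
python3 look.py f
```

```text
plan [-0.2269, 0.6493, 0.0099] roll 0 q7 -0.26
plan [-0.2268, 0.6484, 0.3099] roll 0 q7 -0.26
9.275 [0.44008789 0.02298271 0.11617365] 90.31553761366487 0.020847784050743532 [-0.05808382 -1.26318978 -2.62888776]
```

View pics/f.png

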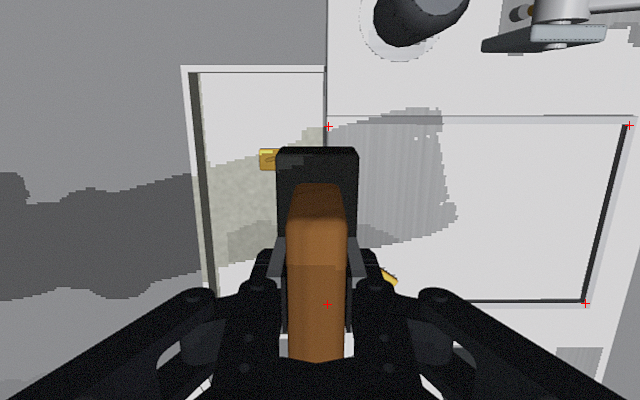

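Run:
```python
from look import *
w=pickle.load(open("w.pkl","rb"));P=np.load("P.npy");c,s=np.cos(P[2]),np.sin(P[2])
print(((back(w,[(390,277),(260,159)],.031)[:,:2]-P[:2])@np.array([[c,-s],[s,c]])).round(4).tolist())
plan(*F(.01,-.018,.0702),np.pi/2+P[2])
```

```text
[[-0.0542, -0.0431], [-0.1448, 0.0445]]
plan [-0.2322, 0.789, 0.3014] roll -0.0005 q7 -0.26
```

jog_arm(targets=[[[-0.23, 0.4, 0], 0], [[-0.23, 0.79, 0], 0], [[-0.23, 0.79, 0], 0], [[-0.23, 0.79, 0.15], 0], [[-0.23, 0.79, 0.28], 0], [[-0.23, 0.79, 0.305], 0], [[-0.23, 0.79, 0.305], 0]])

```text
time_s: 10.2
position: [0.5565, -0.0107, 0.0693]
eef_rot: [0.705, 0.709, -0.001, -0.0]
wrist_force: [-1.9, 0.0, 2.8]
opening: 0.0208
gripper_force: 81.5
```

jog_arm(targets=[[[0, 0, 0.0], 0], [[0, -0.1, 0.0], 0], [[0, -0.2, 0.0], 0], [[0, -0.3, 0.0], 0], [[0, -0.4, 0.0], 0], [[0, -0.5, 0], 0], [[0, -0.6, 0], 0], [[0, -0.7, 0], 0], [[0, -0.78, 0], 0], [[0, -0.78, 0], 0]])

```text
time_s: 11.45
position: [0.4395, -0.0117, 0.0695]
eef_rot: [0.705, 0.709, -0.0, 0.0]
wrist_force: [0.6, 0.5, -3.0]
opening: 0.021
gripper_force: 81.0
```

jog_arm(targets=[[[0, 0, -0.4], 0], [[0, 0, -0.8], 0], [[0, 0, -1.0], 0], [[0, 0, -1.0], 0]])

```text
time_s: 11.95
position: [0.4428, -0.0115, 0.2218]
eef_rot: [0.705, 0.709, 0.002, 0.003]
wrist_force: [-0.5, -0.1, -3.7]
opening: 0.0211
gripper_force: 81.3
```

Run:
```python
from look import *
s,p,ph=state();print(s["time_s"],p,np.degrees(ph),s["opening"],s["wrist_force"])
a=cam("scene")["color"][185:320,210:435];b=cam("side")["color"][170:260,230:360]
c=np.vstack([cv2.resize(a,(600,360),interpolation=cv2.INTER_CUBIC),cv2.copyMakeBorder(cv2.resize(b,(346,240),interpolation=cv2.INTER_CUBIC),0,0,0,254,0)])
cv2.imwrite("pics/g.png",c)
```

```text
11.95 [ 0.4427523  -0.01146047  0.22179434] 90.3220107688786 0.021075855598883787 [-0.54463368 -0.13119056 -3.73217069]
```

View pics/g.png

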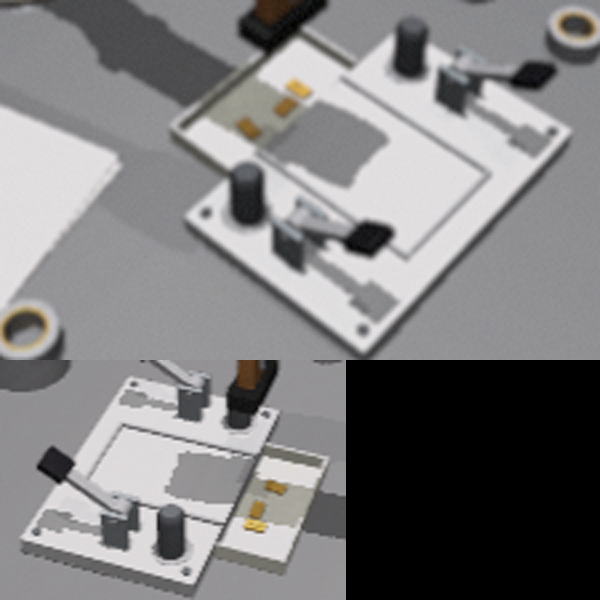

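All three chips are in the tray, at (300,87), (287,107), (248,128) in the upper crop, and the apron is empty. Now I return the scraper to its free spot.

```bash
python3 -c "
from h import *
plan(.6,-.32,.22,np.radians(90))"
```

```text
plan [-2.0618, 1.0561, -0.0125] roll 0.0009 q7 -0.09
```

jog_arm(targets=[[[-0.4, 0.2, 0], 0], [[-0.7, 0.36, 0], 0], [[-0.7, 0.36, 0], 0]])

```text
time_s: 12.42
position: [0.4947, -0.1211, 0.2165]
eef_rot: [0.708, 0.706, -0.001, -0.001]
wrist_force: [0.2, 0.5, -3.0]
opening: 0.0208
gripper_force: 81.0
```

jog_arm(targets=[[[-0.35, 0.18, 0], 0], [[-0.7, 0.36, 0], 0], [[-0.7, 0.36, 0], 0]])

```text
time_s: 12.8
position: [0.5489, -0.2258, 0.2161]
eef_rot: [0.707, 0.707, -0.002, -0.001]
wrist_force: [-0.1, 0.0, -2.5]
opening: 0.0208
gripper_force: 80.9
```

jog_arm(targets=[[[-0.35, 0.18, 0.1], 0], [[-0.67, 0.34, 0.3], 0], [[-0.67, 0.34, 0.6], 0], [[-0.67, 0.34, 0.9], 0], [[-0.67, 0.34, 1], 0], [[-0.67, 0.34, 1], 0]])

```text
time_s: 13.55
position: [0.6004, -0.3197, 0.068]
eef_rot: [0.705, 0.71, -0.0, -0.002]
wrist_force: [1.4, -0.7, -2.2]
opening: 0.0213
gripper_force: 80.9
```

jog_arm(targets=[[[0, 0, 0.12], 0], [[0, 0, 0.15], 0], [[0, 0, 0.16], 0], [[0, 0, 0.16], 0]])

```text
time_s: 14.05
position: [0.6015, -0.3214, 0.046]
eef_rot: [0.705, 0.709, 0.0, 0.0]
wrist_force: [-0.5, 0.9, -2.4]
opening: 0.021
gripper_force: 81.1
```

jog_arm(targets=[[[0, 0, 0.006], 0], [[0, 0, 0.012], 0], [[0, 0, 0.012], 0]])

```text
time_s: 14.42
position: [0.6014, -0.3214, 0.0443]
eef_rot: [0.705, 0.709, 0.0, 0.0]
wrist_force: [-0.5, 0.5, 0.5]
opening: 0.0208
gripper_force: 81.4
```

jog_arm(targets=[[[0, 0, 0], 0], [[0, 0, 0], 0], [[0, 0, 0], 0], [[0, 0, 0], 0], [[0, 0, 0], 0]], gripper=-1)

```text
time_s: 15.05
position: [0.6013, -0.3212, 0.0437]
eef_rot: [0.705, 0.709, -0.0, 0.0]
wrist_force: [-0.2, 0.2, -0.8]
opening: 0.0854
gripper_force: 0.0
```

jog_arm(targets=[[[0, 0, -0.35], 0], [[0, 0, -0.7], 0], [[0, 0, -1.0], 0], [[0, 0, -1.0], 0]])

```text
time_s: 15.55
position: [0.604, -0.3222, 0.199]
eef_rot: [0.705, 0.709, 0.002, 0.005]
wrist_force: [0.1, -0.1, 0.5]
opening: 0.0853
gripper_force: 0.0
```

```bash
python3 -c "
from h import *
plan(.44,-.357,.25,0)"
```

```text
plan [-0.2274, -1.0916, -0.3484] roll 0.2509 q7 0.32
```

jog_arm(targets=[[[0, -0.3, -0.3], 0], [[-0.1, -0.7, -0.34], 0], [[-0.1, -0.7, -0.34], 0]])

```text
time_s: 15.92
position: [0.4909, -0.34, 0.2445]
eef_rot: [0.708, 0.707, -0.002, -0.001]
wrist_force: [-0.1, -0.2, -0.3]
opening: 0.0854
gripper_force: 0.0
```

jog_arm(targets=[[[-0.12, -0.46, 0], -0.25], [[-0.12, -0.46, 0], -0.25], [[-0.12, -0.46, 0], -0.25], [[-0.12, -0.46, 0], -0.25], [[-0.12, -0.46, 0], -0.25], [[-0.12, -0.46, 0], -0.25], [[-0.12, -0.46, 0], -0.25], [[-0.12, -0.46, 0], -0.25], [[-0.12, -0.46, 0], -0.25], [[-0.12, -0.46, 0], -0.25], [[-0.12, -0.46, 0], -0.25]])

```text
time_s: 17.3
position: [0.4275, -0.3548, 0.2441]
eef_rot: [-0.003, 1.0, 0.0, -0.0]
wrist_force: [0.2, -0.6, 0.0]
opening: 0.0851
gripper_force: 0.0
```

```bash
cat >> h.py <<'E'
def rings(w,z):
    "bronze-rim ellipses: centre pixel, axes, world point at height z"
    hsv=cv2.cvtColor(w["color"],cv2.COLOR_BGR2HSV)
    m=cv2.inRange(hsv,(15,80,50),(35,255,255));m=cv2.morphologyEx(m,cv2.MORPH_CLOSE,np.ones((5,5)))
    out=[]
    for c in cv2.findContours(m,cv2.RETR_EXTERNAL,cv2.CHAIN_APPROX_NONE)[0]:
        if len(c)>25:
            h=cv2.convexHull(c)
            if len(h)<6: continue
            (u,v),ax,_=cv2.fitEllipse(h);out.append((round(u,1),round(v,1),np.round(ax,1).tolist(),back(w,(u,v),z)[0].round(4).tolist()))
    return out
E
python3 - <<'E'
from look import *
s,p,ph=state();print(s["time_s"],p,np.degrees(ph),np.round(s["qpos"],2))
w=cam("wrist");print(rings(w,.03));im=w["color"].copy();pickle.dump(w,open("w.pkl","wb"))
cv2.imwrite("pics/i.png",im)
E
```

```text
17.3 [ 0.42751939 -0.35480289  0.24407715] 180.29305296715103 [ 1.03  0.25 -0.5   1.74  0.13  1.19  2.08]
[(342.2, 320.6, [61.6, 68.0], [0.6187, -0.3225, 0.03]), (314.2, 164.0, [42.6, 43.4], [0.4298, -0.3565, 0.03]), (614.5, 141.9, [20.1, 32.2], [0.4052, -0.0515, 0.03])]
```

View pics/i.png

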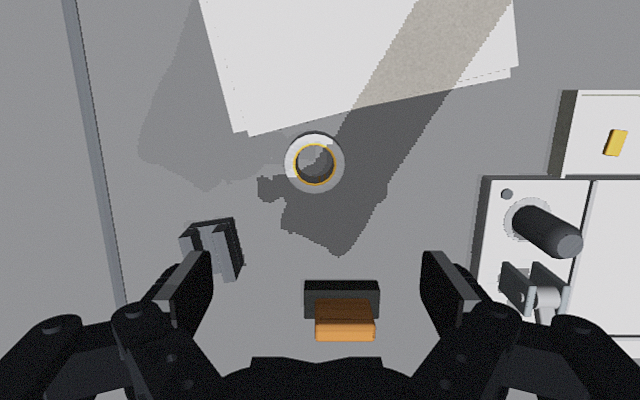

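Ring centred at (314,164), clear on both sides; V-block (210,250) and scraper (340,305) are out of the fingers' way. Scraper stands upright.

jog_arm(targets=[[[-0.015, -0.01, 0.4], 0], [[-0.015, -0.01, 0.8], 0], [[-0.015, -0.01, 0.8], 0]])

```text
time_s: 17.73
position: [0.4263, -0.3542, 0.1205]
eef_rot: [-0.003, 1.0, 0.003, -0.004]
wrist_force: [0.6, 0.4, -0.0]
opening: 0.0854
gripper_force: 0.0
```

jog_arm(targets=[[[0, 0, 0.4], 0], [[0, 0, 0.7], 0], [[0, 0, 0.8], 0], [[0, 0, 0.8], 0], [[0, 0, 0.8], 0], [[0, 0, 0.8], 0]])

```text
time_s: 18.48
position: [0.4309, -0.3576, 0.0066]
eef_rot: [-0.003, 1.0, -0.001, 0.001]
wrist_force: [-0.1, -0.4, 1.0]
opening: 0.0857
gripper_force: 0.0
```

Run:
```python
from look import *
s,p,ph=state();print(s["time_s"],p,s["wrist_force"]);plan(.4298,-.3565,.003)
```

```text
18.475 [ 0.43091358 -0.35763033  0.00660688] [-0.06466598 -0.3605935   1.04792103]
plan [0.0074, 0.0076, 0.024] roll 0 q7 1.92
```

jog_arm(targets=[[[0.005, 0.005, 0.02], 0], [[0.005, 0.005, 0.02], 0], [[0.005, 0.005, 0.02], 0]])

```text
time_s: 18.85
position: [0.4288, -0.3559, 0.0017]
eef_rot: [-0.003, 1.0, -0.0, -0.0]
wrist_force: [0.2, -0.5, 1.2]
opening: 0.0852
gripper_force: 0.0
```

jog_arm(targets=[[[0, 0, 0], 0], [[0, 0, 0], 0], [[0, 0, 0], 0], [[0, 0, 0], 0], [[0, 0, 0], 0]], gripper=1, grip_force=80)

```text
time_s: 19.48
position: [0.4293, -0.3562, 0.0024]
eef_rot: [-0.003, 1.0, -0.0, 0.0]
wrist_force: [-0.8, 0.2, 4.3]
opening: 0.0607
gripper_force: 88.2
```

jog_arm(targets=[[[0, 0, -0.35], 0], [[0, 0, -0.7], 0], [[0, 0, -0.95], 0], [[0, 0, -0.95], 0], [[0, 0, -0.95], 0]])

```text
time_s: 20.1
position: [0.4273, -0.355, 0.1421]
eef_rot: [-0.003, 1.0, 0.001, -0.002]
wrist_force: [0.1, 0.2, -4.6]
opening: 0.0607
gripper_force: 90.4
```

Run:
```python
from look import *
s,p,ph=state();print(s["time_s"],p,s["wrist_force"]);plan(*F(-.055,-.13,.21),np.pi)
w=cam("wrist");cv2.imwrite("pics/j.png",w["color"]);print(rings(w,p[2]+.027))
```

```text
20.1 [ 0.42731933 -0.35502387  0.14210782] [ 0.12409427  0.24982154 -4.55192685]
plan [-0.4497, 1.5393, -0.4506] roll 0.0009 q7 2.02
[(316.0, 292.2, [107.2, 121.9], [0.4282, -0.3549, 0.1691])]
```

View pics/j.png

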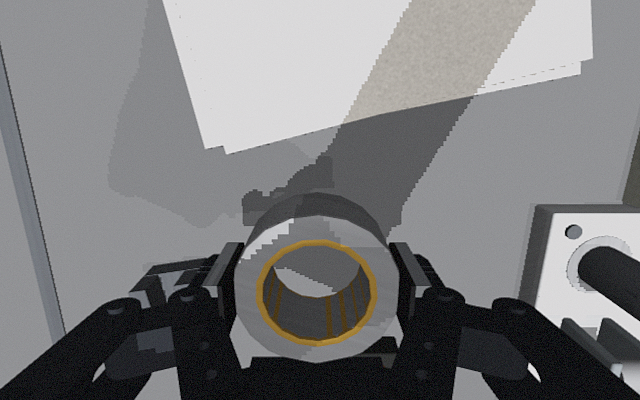

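Ring is held with its rim centred at (316,292); the right shaft is in view at the right edge. Checking the fixture pose against the wrist pictures.

Run:
```python
from look import *
w=pickle.load(open("w.pkl","rb"))
print("shaft top",back(w,(571.5,245),.093).round(4),F(-.055,-.13,.093).round(4))
print("corner",back(w,(483,177),.025).round(4),F(-.1,-.175,.025).round(4), proj(w,F(-.1,-.175,.025)).round(1))
print("tops edge px",proj(w,F(-.055,-.13,.093)).round(1),proj(w,F(-.055,-.13,.025)).round(1))
```

```text
shaft top [[ 0.4905 -0.1213  0.093 ]] [ 0.4937 -0.1239  0.093 ]
corner [[ 0.4439 -0.1776  0.025 ]] [ 0.4491 -0.1693  0.025 ] [[490.1 181.8]]
tops edge px [[567.9 248.2]] [[525.5 221.2]]
```

jog_arm(targets=[[[0, 0, -0.4], 0], [[-0.3, 0.35, -0.46], 0], [[-0.46, 0.77, -0.46], 0], [[-0.46, 0.77, -0.46], 0]])

```text
time_s: 20.65
position: [0.4987, -0.233, 0.2114]
eef_rot: [-0.008, 1.0, 0.002, -0.001]
wrist_force: [-0.8, -0.4, -3.5]
opening: 0.0607
gripper_force: 90.5
```

jog_arm(targets=[[[-0.3, 0.35, 0], 0], [[-0.46, 0.77, 0], 0], [[-0.46, 0.77, 0], 0], [[-0.46, 0.77, 0], 0], [[-0.46, 0.77, 0], 0], [[-0.46, 0.77, 0], 0]])

```text
time_s: 21.4
position: [0.5647, -0.1264, 0.2126]
eef_rot: [-0.001, 1.0, -0.0, -0.001]
wrist_force: [-0.1, -1.3, -3.3]
opening: 0.0609
gripper_force: 90.4
```

```bash
cat > shaft.py <<'E'
from look import *
from scipy.optimize import minimize
def sil(w,x,y):
    a=np.linspace(0,2*np.pi,60);k=8
    pts=np.vstack([np.c_[x+r*np.cos(a),y+r*np.sin(a),0*a+z] for r,z in((.018,.025),(.018,.083),(.012,.093))])
    m=np.zeros(w["color"].shape[:2],np.float32)
    h=cv2.convexHull((proj(w,pts)*2**k).astype(np.int32));cv2.fillConvexPoly(m:=np.zeros(w["color"].shape[:2],np.uint8),h,255,cv2.LINE_AA,k);return m/255.
def find(w,x0,y0,thr=None):
    g=cv2.cvtColor(w["color"],cv2.COLOR_BGR2GRAY).astype(float)
    roi=cv2.dilate((sil(w,x0,y0)>0).astype(np.uint8),np.ones((21,21)))>0
    if thr is None: thr=cv2.threshold(g[roi].astype(np.uint8),0,255,cv2.THRESH_OTSU)[0]
    d=((g<thr)&roi).astype(float)
    def cost(q):
        m=sil(w,x0+q[0]*1e-3,y0+q[1]*1e-3);return -np.minimum(m,d).sum()/np.maximum(m,d).sum()
    best=min((minimize(cost,[a,b],method="Nelder-Mead",options=dict(initial_simplex=[[a,b],[a+3,b],[a,b+3]])) for a in(-4,0,4) for b in(-4,0,4)),key=lambda r:r.fun)
    return np.array([x0,y0])+best.x*1e-3,best.fun,thr
E
python3 - <<'E'
from shaft import *
s,p,ph=state();print(s["time_s"],p,np.degrees(ph),s["wrist_force"],s["opening"])
w=cam("wrist");pickle.dump(w,open("w2.pkl","wb"));print("ring",rings(w,p[2]+.027))
x0,y0,_=F(-.055,-.13,0);r=find(w,x0,y0);print(r,"pred",x0,y0)
im=w["color"].copy();m=(sil(w,*r[0])>.5).astype(np.uint8);cv2.drawContours(im,cv2.findContours(m,0,2)[0],-1,(0,0,255),1)
mark(w,im,[F(-.1,-.066,.03),F(-.1,-.175,.025),F(.094,-.066,.03)])
cv2.imwrite("pics/k.png",im)
E
```

```text
21.4 [ 0.56474422 -0.12635413  0.21258482] 180.13638535449778 [-0.13294666 -1.26016449 -3.29155639] 0.06090516247164408
ring [(316.0, 292.1, [107.3, 121.7], [0.5656, -0.1262, 0.2396]), (96.9, 212.4, [45.1, 105.3], [0.5341, -0.2031, 0.2396]), (509.0, 5.2, [18.0, 22.1], [0.4681, -0.0689, 0.2396]), (477.5, 4.1, [31.5, 35.6], [0.4678, -0.0783, 0.2396]), (420.9, 2.8, [13.2, 20.0], [0.4675, -0.0952, 0.2396])]
(array([ 0.49182944, -0.12298611]), np.float64(-0.9289761332705092), 113.0) pred 0.49366467313033435 -0.12389875724208206
```

View pics/k.png

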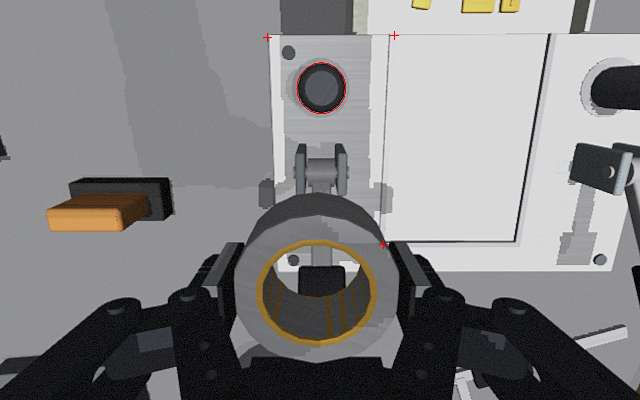

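Shaft outline fits at (321,88) with 0.93 overlap, so the shaft is at (0.4918, -0.1230). Moving the ring over it.

jog_arm(targets=[[[0.3, 0.02, 0], 0], [[0.49, 0.02, 0], 0], [[0.49, 0.02, 0.2], 0], [[0.49, 0.02, 0.5], 0], [[0.49, 0.02, 0.64], 0], [[0.49, 0.02, 0.64], 0], [[0.49, 0.02, 0.64], 0], [[0.49, 0.02, 0.64], 0]])

```text
time_s: 22.45
position: [0.4932, -0.1219, 0.1186]
eef_rot: [-0.003, 1.0, -0.001, 0.001]
wrist_force: [0.3, 0.6, -2.7]
opening: 0.0608
gripper_force: 90.3
```

Run:
```python
from look import *
s,p,ph=state();print(s["time_s"],p,np.degrees(ph),s["wrist_force"]);plan(.4909,-.1231,.09,np.pi)
```

```text
22.45 [ 0.4932184  -0.12188385  0.11856917] 180.30768447365884 [ 0.32096252  0.61882765 -2.72195585]
plan [0.016, -0.0078, 0.1904] roll 0.0009 q7 1.52
```

jog_arm(targets=[[[0.016, -0.008, 0.0], 0], [[0.016, -0.008, 0.0], 0], [[0.016, -0.008, 0.0], 0]])

```text
time_s: 22.82
position: [0.4897, -0.1228, 0.1173]
eef_rot: [-0.003, 1.0, -0.0, 0.0]
wrist_force: [-0.4, -0.3, -2.9]
opening: 0.0609
gripper_force: 90.3
```

jog_arm(targets=[[[0, 0, 0.06], 0], [[0, 0, 0.12], 0], [[0, 0, 0.18], 0], [[0, 0, 0.18], 0]])

```text
time_s: 23.32
position: [0.4887, -0.1225, 0.089]
eef_rot: [-0.003, 1.0, 0.0, -0.001]
wrist_force: [-0.2, -0.1, -4.0]
opening: 0.0609
gripper_force: 90.4
```

jog_arm(targets=[[[-0.013, -0.003, 0.03], 0], [[-0.013, -0.003, 0.06], 0], [[-0.013, -0.003, 0.09], 0], [[-0.013, -0.003, 0.1], 0], [[-0.013, -0.003, 0.1], 0]])

```text
time_s: 23.95
position: [0.4915, -0.1232, 0.0751]
eef_rot: [-0.003, 1.0, -0.0, -0.0]
wrist_force: [-0.5, 0.0, -3.0]
opening: 0.0607
gripper_force: 90.4
```

jog_arm(targets=[[[0.002, 0, 0.04], 0], [[0.002, 0, 0.08], 0], [[0.002, 0, 0.12], 0], [[0.002, 0, 0.15], 0], [[0.002, 0, 0.15], 0]])

```text
time_s: 24.58
position: [0.4909, -0.1231, 0.0522]
eef_rot: [-0.003, 1.0, 0.0, -0.0]
wrist_force: [-0.7, 0.4, -3.4]
opening: 0.0609
gripper_force: 90.4
```

jog_arm(targets=[[[0, 0, 0.04], 0], [[0, 0, 0.08], 0], [[0, 0, 0.12], 0], [[0, 0, 0.15], 0], [[0, 0, 0.15], 0]])

```text
time_s: 25.2
position: [0.491, -0.1231, 0.0297]
eef_rot: [-0.003, 1.0, 0.0, -0.0]
wrist_force: [0.4, -0.7, -3.7]
opening: 0.0609
gripper_force: 90.4
```

jog_arm(targets=[[[0, 0, 0.008], 0], [[0, 0, 0.014], 0], [[0, 0, 0.014], 0]])

```text
time_s: 25.58
position: [0.4913, -0.1233, 0.0281]
eef_rot: [-0.003, 1.0, -0.0, 0.0]
wrist_force: [-0.2, 0.6, -4.6]
opening: 0.0609
gripper_force: 90.4
```

jog_arm(targets=[[[0, 0, 0], 0], [[0, 0, 0], 0], [[0, 0, 0], 0], [[0, 0, 0], 0]], gripper=-1)

```text
time_s: 26.08
position: [0.4916, -0.1232, 0.0282]
eef_rot: [-0.003, 1.0, -0.0, 0.0]
wrist_force: [0.0, -0.1, -0.4]
opening: 0.0853
gripper_force: 0.0
```

jog_arm(targets=[[[0, 0, -0.3], 0], [[0, 0, -0.6], 0], [[0, 0, -0.9], 0], [[0, 0, -1], 0], [[0, 0, -1], 0]])

```text
time_s: 26.7
position: [0.4916, -0.1234, 0.1785]
eef_rot: [-0.003, 1.0, -0.0, 0.001]
wrist_force: [-0.8, -0.1, -0.6]
opening: 0.0854
gripper_force: 0.0
```

Run:
```python
from look import *
s,p,ph=state();print(s["time_s"],p,np.degrees(ph));plan(.598,.308,.24,np.pi)
cs=pickle.load(open("cs.pkl","rb"))
w=cam("wrist");print(rings(w,.055))
print("bottle",back(cs["side"],(272,338),.0).round(3),back(cs["scene"],(409,150),0).round(3),"pendant",back(cs["side"],(346,292),.03).round(3))
for n in("scene","side"):
    c=cam(n);print(n,rings(c,.03))
```

```text
26.7 [ 0.49163355 -0.12340951  0.17852701] 180.30964706513964
plan [-0.7252, 2.8718, -0.4116] roll 0.0009 q7 1.58
[(84.2, 301.0, [51.5, 111.2], [0.598, -0.3246, 0.055]), (316.4, 184.8, [55.3, 57.6], [0.4918, -0.1231, 0.055]), (481.2, 88.0, [33.4, 47.1], [0.4181, -0.0039, 0.055]), (515.3, 80.8, [22.9, 49.0], [0.413, 0.02, 0.055]), (424.0, 76.6, [22.9, 42.2], [0.4105, -0.0461, 0.055])]
bottle [[0.424 0.475 0.   ]] [[0.428 0.478 0.   ]] pendant [[0.272 0.281 0.03 ]]
scene [(272.3, 345.4, [7.5, 14.4], [0.5988, -0.3392, 0.03]), (284.5, 335.6, [5.3, 10.7], [0.6028, -0.303, 0.03]), (299.6, 259.8, [7.4, 11.7], [0.4798, -0.1194, 0.03]), (318.6, 221.2, [10.0, 14.5], [0.4276, 0.0156, 0.03]), (506.6, 223.8, [58.2, 76.6], [0.834, 0.3664, 0.03]), (426.0, 193.9, [7.9, 13.0], [0.5964, 0.3127, 0.03]), (479.3, 42.8, [115.2, 188.0], [0.2708, 1.2354, 0.03])]
side [(233.2, 315.8, [13.0, 16.5], [0.5433, 0.4635, 0.03]), (283.6, 283.4, [11.4, 14.0], [0.4551, 0.3131, 0.03]), (240.7, 269.9, [11.1, 13.7], [0.5977, 0.3093, 0.03]), (629.9, 271.6, [13.7, 23.7], [-0.5345, -0.0891, 0.03]), (161.2, 270.3, [53.7, 82.6], [0.8229, 0.3918, 0.03]), (628.8, 242.0, [29.7, 45.1], [-0.5548, -0.2302, 0.03]), (326.9, 228.7, [8.7, 12.6], [0.4062, 0.0506, 0.03]), (499.0, 120.8, [7.0, 25.4], [-0.124, -0.8967, 0.03]), (367.1, 94.2, [57.2, 69.6], [0.5155, -0.934, 0.03]), (510.2, 76.5, [23.9, 57.2], [-0.1682, -1.4122, 0.03]), (365.8, 0.9, [7.8, 25.6], [0.8987, -2.4103, 0.03]), (313.8, 32.7, [73.4, 142.4], [1.0485, -1.6343, 0.03])]
```

The right ring is seated concentric with the shaft (0.4918, -0.1231). Ring C was knocked to about (0.543, 0.463). Next is ring A.

jog_arm(targets=[[[0, 0.3, -0.4], 0], [[-0.24, 0.6, -0.4], 0], [[-0.24, 0.96, -0.4], 0], [[-0.24, 0.96, -0.4], 0]])

```text
time_s: 27.35
position: [0.5255, 0.0272, 0.237]
eef_rot: [-0.008, 1.0, 0.002, -0.001]
wrist_force: [-0.5, -0.5, 0.5]
opening: 0.0851
gripper_force: 0.0
```

jog_arm(targets=[[[-0.1, 0.4, 0], 0], [[-0.24, 0.8, 0], 0], [[-0.24, 0.96, 0], 0], [[-0.24, 0.96, 0], 0]])

```text
time_s: 27.85
position: [0.5606, 0.1668, 0.2363]
eef_rot: [-0.005, 1.0, 0.0, -0.002]
wrist_force: [1.0, -0.7, -0.7]
opening: 0.0855
gripper_force: 0.0
```

jog_arm(targets=[[[-0.1, 0.4, 0], 0], [[-0.24, 0.8, 0], 0], [[-0.24, 0.95, 0], 0], [[-0.24, 0.95, 0], 0], [[-0.24, 0.95, 0], 0], [[-0.24, 0.95, 0], 0]])

```text
time_s: 28.6
position: [0.5977, 0.3049, 0.2378]
eef_rot: [-0.001, 1.0, -0.001, 0.0]
wrist_force: [-0.5, 0.2, 0.1]
opening: 0.0856
gripper_force: 0.0
```

Run:
```python
from look import *
s,p,ph=state();print(s["time_s"],p,np.degrees(ph))
w=cam("wrist");r=rings(w,.03);print(r)
b=min(r,key=lambda q:np.hypot(q[0]-316,q[1]-170))
plan(b[3][0],b[3][1],.0025,np.pi)
```

```text
28.6 [0.59774435 0.30488057 0.23780565] 180.12620608142748
[(360.0, 331.3, [103.0, 158.5], [0.7992, 0.3568, 0.03]), (321.8, 161.2, [43.4, 44.0], [0.596, 0.3103, 0.03]), (481.7, 105.9, [43.7, 50.2], [0.541, 0.4647, 0.03]), (327.8, 5.5, [49.3, 53.2], [0.4536, 0.3146, 0.03])]
plan [0.0114, 0.0352, 1.57] roll 0.0004 q7 0.76
```

jog_arm(targets=[[[0.01, 0.035, 0.4], 0], [[0.01, 0.035, 0.8], 0], [[0.01, 0.035, 0.8], 0]])

```text
time_s: 29.02
position: [0.5927, 0.3092, 0.1132]
eef_rot: [-0.002, 1.0, -0.003, -0.004]
wrist_force: [0.6, -0.1, -0.3]
opening: 0.0855
gripper_force: 0.0
```

jog_arm(targets=[[[0, 0, 0.35], 0], [[0, 0, 0.65], 0], [[0, 0, 0.76], 0], [[0, 0, 0.76], 0], [[0, 0, 0.76], 0], [[0, 0, 0.76], 0]])

```text
time_s: 29.78
position: [0.5966, 0.3141, 0.0063]
eef_rot: [-0.003, 1.0, 0.001, 0.002]
wrist_force: [-0.2, -0.0, -0.2]
opening: 0.0848
gripper_force: 0.0
```

jog_arm(targets=[[[0, 0, 0], 0], [[0, 0, 0], 0], [[0, 0, 0], 0], [[0, 0, 0], 0], [[0, 0, 0], 0]], gripper=1, grip_force=80)

```text
time_s: 30.4
position: [0.5963, 0.3124, 0.0058]
eef_rot: [-0.002, 1.0, -0.001, 0.001]
wrist_force: [-0.2, -3.2, 8.0]
opening: 0.0607
gripper_force: 88.0
```

jog_arm(targets=[[[0, 0, -0.35], 0], [[0, 0, -0.7], 0], [[0, 0, -1], 0], [[0, 0, -1], 0], [[0, 0, -1], 0]])

```text
time_s: 31.02
position: [0.594, 0.3119, 0.1516]
eef_rot: [-0.003, 1.0, -0.001, -0.002]
wrist_force: [0.0, -0.7, -4.9]
opening: 0.0611
gripper_force: 90.8
```

Run:
```python
from look import *
s,p,ph=state();print(s["time_s"],p,s["opening"],s["wrist_force"]);plan(*F(.015,.13,.22),np.pi)
w=cam("wrist");print([r for r in rings(w,p[2]+.027) if r[2][0]>90])
```

```text
31.025 [0.59402363 0.31185126 0.15161339] 0.06107148215784499 [ 2.69472922e-03 -7.06970317e-01 -4.87995021e+00]
plan [0.2258, -1.1676, -0.452] roll 0.0009 q7 0.71
[(316.0, 285.2, [105.5, 118.9], [0.592, 0.3121, 0.1786])]
```

jog_arm(targets=[[[0, 0, -0.4], 0], [[0.1, -0.35, -0.45], 0], [[0.22, -0.75, -0.45], 0], [[0.22, -0.95, -0.45], 0], [[0.22, -0.95, -0.45], 0]])

```text
time_s: 31.7
position: [0.5625, 0.1651, 0.2186]
eef_rot: [0.0, 1.0, -0.002, -0.002]
wrist_force: [0.3, 0.3, -5.4]
opening: 0.061
gripper_force: 90.9
```

jog_arm(targets=[[[0, -0.22, 0], 0], [[0, -0.22, 0], 0], [[0, -0.22, 0], 0], [[0, -0.22, 0], 0]])

```text
time_s: 32.2
position: [0.5628, 0.1392, 0.221]
eef_rot: [-0.004, 1.0, 0.001, -0.001]
wrist_force: [0.6, 0.5, -4.9]
opening: 0.0609
gripper_force: 90.9
```

```bash
cat > meas.py <<'E'
from shaft import *
import sys
side=1 if sys.argv[1]=="L" else -1; dz=float(sys.argv[2])  # dz: rim height above the TCP
s,p,ph=state();print(s["time_s"],p,np.degrees(ph),s["wrist_force"].round(1),round(s["opening"],4))
w=cam("wrist");pickle.dump(w,open("w2.pkl","wb"))
r=[q for q in rings(w,p[2]+dz) if q[2][0]>90][0];print("ring-TCP",np.round(np.array(r[3])-p,4),r[:3])
x0,y0,_=F(-.055,side*.13,0);f=find(w,x0,y0);print(f,"pred",x0,y0)
t=f[0]-(np.array(r[3])-p)[:2];print("TCP target",t);plan(t[0],t[1],.125,np.pi)
E
python3 meas.py L .0245
```

```text
32.2 [0.56276794 0.13922226 0.22101842] 180.46779549662716 [ 0.6  0.5 -4.9] 0.0609
ring-TCP [-0.0006  0.0002  0.0245] (316.0, 285.3, [105.4, 119.0])
(array([0.49088948, 0.13694735]), np.float64(-0.47704123950764743), 124.0) pred 0.49139756965049863 0.136091358419671
TCP target [0.49145742 0.13676961]
plan [0.4758, -0.0119, 0.6417] roll 0.0013 q7 1.02
```

Run:
```python
from shaft import *
w=pickle.load(open("w2.pkl","rb"));x0,y0,_=F(-.055,.13,0)
for t in(40,50,60,70,80,90,100): print(t,find(w,x0,y0,t)[:2])
im=w["color"].copy();m=(sil(w,x0,y0)>.5).astype(np.uint8);cv2.drawContours(im,cv2.findContours(m,0,2)[0],-1,(0,0,255),1)
cv2.imwrite("pics/l.png",cv2.resize(im[20:200,220:440],None,fx=3,fy=3))
```

```text
40 (array([0.4914822, 0.1375826]), np.float64(-0.06725298002242804))
50 (array([0.49088263, 0.13772417]), np.float64(-0.13336709365167654))
60 (array([0.49088946, 0.13694424]), np.float64(-0.23657130285344247))
70 (array([0.49088954, 0.13694397]), np.float64(-0.34083852220838523))
80 (array([0.49089315, 0.13694489]), np.float64(-0.40487709707079456))
90 (array([0.49089789, 0.1369476 ]), np.float64(-0.41855218645580394))
100 (array([0.49089307, 0.13702081]), np.float64(-0.4342952940761505))
```

View pics/l.png

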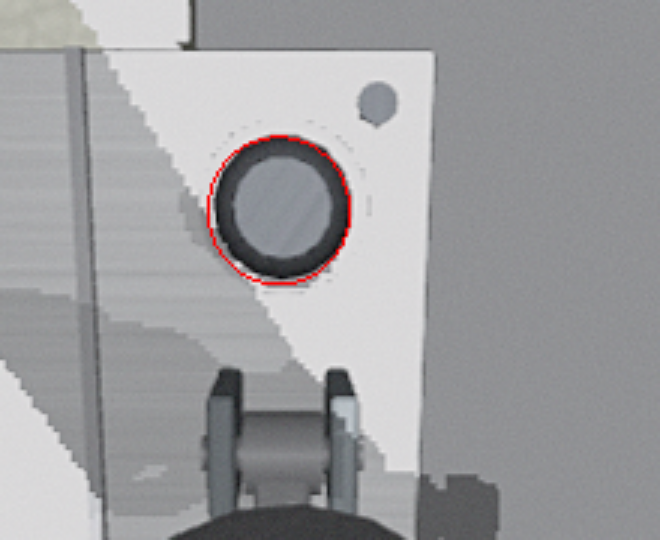

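Shaft circle: dark rim centred at (283,207) in the crop, about 1 mm from the prediction, and the fit (0.4909, 0.1369) agrees. The shaft spacing measures 260.0 mm, as it should.

```bash
python3 -c "
import numpy as np
np.save('P.npy',[.5464,.0072,.0035])"
```

jog_arm(targets=[[[0.3, -0.012, 0], 0.001], [[0.475, -0.012, 0], 0.001], [[0.475, -0.012, 0.2], 0.001], [[0.475, -0.012, 0.5], 0.001], [[0.475, -0.012, 0.64], 0.001], [[0.475, -0.012, 0.64], 0.001], [[0.475, -0.012, 0.64], 0.001], [[0.475, -0.012, 0.64], 0.001]])

```text
time_s: 33.25
position: [0.4932, 0.1359, 0.1269]
eef_rot: [0.0, 1.0, 0.0, 0.001]
wrist_force: [-0.4, 1.0, -4.8]
opening: 0.0611
gripper_force: 90.8
```

```bash
python3 -c "
from h import *
print(state());plan(.4915,.1368,.09,np.pi)"
```

```text
({'time_s': 33.25, 'qpos': array([ 0.31609929,  0.3462125 , -0.79789584,  1.96356402,  0.30404978,
        0.95085926,  0.93955172]), 'qvel': array([ 0.00082399,  0.00038224,  0.00333489,  0.00762999,  0.00070542,
       -0.00031396, -0.00078374]), 'joint_torque': array([-6.31406531e-02, -3.56774819e+01, -6.03107482e+00, -2.28383607e+01,
        1.10467608e-02, -8.81036511e-03,  1.42204412e-03]), 'position': array([0.49317668, 0.13590603, 0.12693492]), 'eef_rot': array([1.92950136e-04, 9.99998990e-01, 2.43487810e-04, 1.38661429e-03]), 'wrist_force': array([-0.35282619,  1.00189694, -4.78008063]), 'wrist_torque': array([ 0.05507876, -0.0152527 ,  0.02671265]), 'gripper_force': 90.82902006804943, 'opening': 0.06105410593634987}, array([0.49317668, 0.13590603, 0.12693492]), np.float64(3.141206752933154))
plan [0.0119, 0.0058, 0.2462] roll -0.0001 q7 0.94
```

jog_arm(targets=[[[0.009, 0.005, 0.06], 0], [[0.009, 0.005, 0.12], 0], [[0.009, 0.005, 0.18], 0], [[0.009, 0.005, 0.2], 0], [[0.009, 0.005, 0.2], 0]])

```text
time_s: 33.88
position: [0.4906, 0.136, 0.0952]
eef_rot: [0.0, 1.0, -0.0, -0.0]
wrist_force: [-0.5, -0.2, -4.8]
opening: 0.061
gripper_force: 90.9
```

```bash
python3 -c "
from h import *
plan(.4915,.1368,.08,np.pi)"
```

```text
plan [-0.0064, 0.0052, 0.1011] roll -0.0001 q7 0.9
```

jog_arm(targets=[[[-0.004, 0.004, 0.03], 0], [[-0.004, 0.004, 0.06], 0], [[-0.004, 0.004, 0.09], 0], [[-0.004, 0.004, 0.12], 0], [[-0.004, 0.004, 0.12], 0]])

```text
time_s: 34.5
position: [0.4909, 0.1365, 0.077]
eef_rot: [0.0, 1.0, -0.0, -0.0]
wrist_force: [0.3, 0.3, -5.3]
opening: 0.0609
gripper_force: 90.9
```

jog_arm(targets=[[[0, 0, 0.04], 0], [[0, 0, 0.08], 0], [[0, 0, 0.12], 0], [[0, 0, 0.15], 0], [[0, 0, 0.15], 0]])

```text
time_s: 35.12
position: [0.491, 0.1365, 0.0546]
eef_rot: [0.0, 1.0, -0.0, -0.0]
wrist_force: [0.2, -0.8, -4.3]
opening: 0.0608
gripper_force: 90.9
```

jog_arm(targets=[[[0, 0, 0.04], 0], [[0, 0, 0.08], 0], [[0, 0, 0.12], 0], [[0, 0, 0.145], 0], [[0, 0, 0.158], 0], [[0, 0, 0.158], 0], [[0, 0, 0.158], 0]])

```text
time_s: 36.0
position: [0.4915, 0.1367, 0.0315]
eef_rot: [0.0, 1.0, -0.0, 0.0]
wrist_force: [0.1, 0.9, -5.3]
opening: 0.061
gripper_force: 91.0
```

jog_arm(targets=[[[0, 0, 0], 0], [[0, 0, 0], 0], [[0, 0, 0], 0], [[0, 0, 0], 0]], gripper=-1)

```text
time_s: 36.5
position: [0.4916, 0.1367, 0.0316]
eef_rot: [0.0, 1.0, -0.0, 0.0]
wrist_force: [0.2, 0.7, -0.2]
opening: 0.0856
gripper_force: 0.0
```

jog_arm(targets=[[[0, 0, -0.3], 0], [[0, 0, -0.6], 0], [[0, 0, -0.9], 0], [[0, 0, -1], 0], [[0, 0, -1], 0]])

```text
time_s: 37.12
position: [0.4917, 0.1366, 0.1818]
eef_rot: [0.0, 1.0, -0.0, 0.001]
wrist_force: [-0.1, 0.5, -0.5]
opening: 0.0852
gripper_force: 0.0
```

Run:
```python
from look import *
s,p,ph=state();print(s["time_s"],p,np.degrees(ph));plan(.4545,.313,.24,np.pi)
w=cam("wrist");print(rings(w,.055))
print([r[3] for r in rings(cam("side"),.03)][:4])
```

```text
37.125 [0.49169595 0.13656012 0.18176072] 179.95100266422511
plan [0.2484, 1.1759, -0.3891] roll -0.0001 q7 1.0
[(-12.8, 183.9, [49.0, 65.9], [0.4921, -0.1248, 0.055]), (316.3, 182.4, [53.9, 56.9], [0.4908, 0.1368, 0.055]), (531.2, 130.5, [49.6, 59.4], [0.45, 0.3001, 0.055]), (177.5, 87.8, [33.5, 37.1], [0.4188, 0.0347, 0.055]), (209.4, 78.5, [23.0, 45.1], [0.4123, 0.0587, 0.055]), (118.7, 76.3, [32.7, 36.8], [0.4108, -0.0073, 0.055])]
[[0.5433, 0.4635, 0.03], [0.4551, 0.3131, 0.03], [0.8228, 0.3922, 0.03], [0.4075, 0.053, 0.03]]
```

jog_arm(targets=[[[0, 0.1, -0.39], 0], [[0.1, 0.5, -0.39], 0], [[0.25, 0.8, -0.39], 0], [[0.25, 0.8, -0.39], 0]])

```text
time_s: 37.72
position: [0.4503, 0.2608, 0.2385]
eef_rot: [-0.004, 1.0, 0.001, -0.002]
wrist_force: [-0.3, -0.7, 0.0]
opening: 0.0852
gripper_force: 0.0
```

jog_arm(targets=[[[0, 0.37, 0], 0], [[0, 0.37, 0], 0], [[0, 0.37, 0], 0], [[0, 0.37, 0], 0], [[0, 0.37, 0], 0]])

```text
time_s: 38.35
position: [0.4544, 0.3108, 0.2395]
eef_rot: [0.001, 1.0, -0.001, -0.0]
wrist_force: [0.9, -0.9, -0.6]
opening: 0.0853
gripper_force: 0.0
```

```bash
cat > over.py <<'E'
from look import *
s,p,ph=state();print(s["time_s"],p,np.degrees(ph),np.round(s["qpos"],2))
w=cam("wrist");r=rings(w,.03)
b=min(r,key=lambda q:np.hypot(q[0]-316,q[1]-170));print(b)
plan(b[3][0],b[3][1],.0025,np.pi*(np.cos(ph)<0))
E
python3 over.py
```

```text
38.35 [0.45440135 0.31078522 0.2395409 ] 179.85150418936655 [ 0.07  0.32 -0.92  1.75  0.27  1.21  0.65]
(320.1, 161.6, [43.0, 44.0], [0.4533, 0.3147, 0.03])
plan [0.0075, 0.0252, 1.5814] roll -0.0004 q7 0.65
```

jog_arm(targets=[[[0.007, 0.023, 0.4], 0], [[0.007, 0.023, 0.8], 0], [[0.007, 0.023, 0.8], 0]])

```text
time_s: 38.78
position: [0.4503, 0.3124, 0.1161]
eef_rot: [0.0, 1.0, -0.003, -0.004]
wrist_force: [0.1, -0.2, 1.5]
opening: 0.0853
gripper_force: 0.0
```

jog_arm(targets=[[[0, 0, 0.35], 0], [[0, 0, 0.65], 0], [[0, 0, 0.785], 0], [[0, 0, 0.785], 0], [[0, 0, 0.785], 0], [[0, 0, 0.785], 0], [[0, 0, 0.785], 0]])

```text
time_s: 39.65
position: [0.4535, 0.3159, 0.0031]
eef_rot: [0.0, 1.0, 0.0, 0.001]
wrist_force: [-0.3, -0.5, -0.1]
opening: 0.0855
gripper_force: 0.0
```

jog_arm(targets=[[[0, 0, 0], 0], [[0, 0, 0], 0], [[0, 0, 0], 0], [[0, 0, 0], 0], [[0, 0, 0], 0]], gripper=1, grip_force=80)

```text
time_s: 40.28
position: [0.4531, 0.3152, 0.0032]
eef_rot: [0.0, 1.0, -0.001, 0.0]
wrist_force: [-3.0, -3.8, 11.0]
opening: 0.0623
gripper_force: 84.9
```

jog_arm(targets=[[[0, 0, -0.35], 0], [[0, 0, -0.7], 0], [[0, 0, -1], 0], [[0, 0, -1], 0], [[0, 0, -1], 0]])

```text
time_s: 40.9
position: [0.4518, 0.314, 0.1502]
eef_rot: [0.0, 1.0, -0.001, -0.001]
wrist_force: [-0.9, -0.6, -3.9]
opening: 0.0619
gripper_force: 91.2
```

Run:
```python
from look import *
s,p,ph=state();print(s["time_s"],p,s["opening"],s["wrist_force"]);plan(*F(.015,.13,.22),np.pi)
w=cam("wrist");print([r for r in rings(w,p[2]+.027) if r[2][0]>90])
```

```text
40.9 [0.45183191 0.31403927 0.15019442] 0.061940079045844344 [-0.87322782 -0.63653398 -3.94581863]
plan [-0.7272, -1.1793, -0.464] roll -0.0001 q7 0.56
[(316.0, 289.3, [107.0, 121.2], [0.4514, 0.3143, 0.1772])]
```

```bash
python3 -c "
from h import *
plan(.4913,.1367,.15,np.pi)"
```

```text
plan [-0.266, -1.1811, 0.0004] roll -0.0001 q7 0.56
```

jog_arm(targets=[[[0, 0, -0.2], 0], [[-0.13, -0.4, -0.2], 0], [[-0.2, -0.8, -0.2], 0], [[-0.2, -0.8, -0.2], 0]])

```text
time_s: 41.45
position: [0.4832, 0.187, 0.1788]
eef_rot: [0.006, 1.0, -0.003, -0.003]
wrist_force: [-0.1, 0.6, -4.8]
opening: 0.0623
gripper_force: 91.2
```

jog_arm(targets=[[[-0.066, -0.38, 0], 0], [[-0.066, -0.38, 0], 0], [[-0.066, -0.38, 0.3], 0], [[-0.066, -0.38, 0.35], 0], [[-0.066, -0.38, 0.35], 0], [[-0.066, -0.38, 0.35], 0]])

```text
time_s: 42.2
position: [0.4935, 0.1395, 0.1307]
eef_rot: [-0.0, 1.0, 0.0, 0.001]
wrist_force: [-0.3, 0.1, -4.1]
opening: 0.0622
gripper_force: 91.2
```

Run:
```python
from look import *
s,p,ph=state();print(p,s["opening"],s["wrist_force"])
w=cam("wrist");print([np.array(r[3])-p for r in rings(w,p[2]+.027) if r[2][0]>90])
plan(.4913,.1367,.09,np.pi)
```

```text
[0.49347423 0.13954754 0.1306599 ] 0.062232146456917235 [-0.34443461  0.12463664 -4.09427103]
[array([-0.00047423,  0.00015246,  0.0270401 ])]
plan [0.016, -0.0179, 0.2719] roll -0.0 q7 0.91
```

jog_arm(targets=[[[0.013, -0.017, 0.0], 0], [[0.013, -0.017, 0.06], 0], [[0.013, -0.017, 0.12], 0], [[0.013, -0.017, 0.18], 0], [[0.013, -0.017, 0.22], 0], [[0.013, -0.017, 0.22], 0], [[0.013, -0.017, 0.22], 0]])

```text
time_s: 43.12
position: [0.491, 0.1362, 0.0967]
eef_rot: [0.0, 1.0, 0.0, 0.0]
wrist_force: [-0.9, 0.2, -4.6]
opening: 0.062
gripper_force: 91.2
```

```bash
python3 -c "
from h import *
plan(.4913,.1367,.08,np.pi)"
```

```text
plan [-0.0022, 0.0032, 0.1116] roll -0.0001 q7 0.88
```

jog_arm(targets=[[[-0.002, 0.003, 0.04], 0], [[-0.002, 0.003, 0.08], 0], [[-0.002, 0.003, 0.12], 0], [[-0.002, 0.003, 0.14], 0], [[-0.002, 0.003, 0.14], 0]])

```text
time_s: 43.75
position: [0.4908, 0.1364, 0.0753]
eef_rot: [0.0, 1.0, -0.0, -0.0]
wrist_force: [0.5, 0.4, -4.0]
opening: 0.0618
gripper_force: 91.2
```

jog_arm(targets=[[[0, 0, 0.04], 0], [[0, 0, 0.08], 0], [[0, 0, 0.1], 0], [[0, 0, 0.11], 0], [[0, 0, 0.11], 0], [[0, 0, 0.11], 0]])

```text
time_s: 44.5
position: [0.4912, 0.1365, 0.0592]
eef_rot: [0.0, 1.0, -0.0, 0.0]
wrist_force: [-0.5, 0.5, -5.3]
opening: 0.062
gripper_force: 91.2
```

Then release, and on to ring C, with a tool heading that keeps the camera away from the bottle.

jog_arm(targets=[[[0, 0, 0.005], 0], [[0, 0, 0.005], 0]])

```text
time_s: 44.75
position: [0.4911, 0.1365, 0.0584]
eef_rot: [0.0, 1.0, -0.0, 0.0]
wrist_force: [0.1, 0.5, -5.1]
opening: 0.0618
gripper_force: 91.3
```

jog_arm(targets=[[[0, 0, 0], 0], [[0, 0, 0], 0], [[0, 0, 0], 0], [[0, 0, 0], 0]], gripper=-1)

```text
time_s: 45.25
position: [0.4912, 0.1365, 0.0585]
eef_rot: [0.0, 1.0, -0.0, 0.0]
wrist_force: [0.9, -0.8, 0.4]
opening: 0.0855
gripper_force: 0.0
```

jog_arm(targets=[[[0, 0, -0.3], 0], [[0, 0, -0.6], 0], [[0, 0, -0.9], 0], [[0, 0, -1], 0], [[0, 0, -1], 0]])

```text
time_s: 45.88
position: [0.4914, 0.1364, 0.2087]
eef_rot: [0.0, 1.0, -0.0, 0.001]
wrist_force: [0.2, -0.2, -1.1]
opening: 0.0851
gripper_force: 0.0
```

Run:
```python
from look import *
s,p,ph=state();print(s["time_s"],p,np.round(s["qpos"],2));plan(.541,.464,.26,np.pi/2)
w=cam("wrist");print([r for r in rings(w,.085) if r[2][0]>50])
print([r[3] for r in rings(cam("side"),.03)][:4])
```

```text
45.875 [0.49138385 0.13641762 0.20874258] [ 0.42  0.25 -0.9   1.88  0.22  1.11  1.01]
plan [-0.3294, 2.184, -0.342] roll 0.2499 q7 1.01
[(316.0, 184.2, [55.8, 57.2], [0.4911, 0.1365, 0.085])]
[[0.5433, 0.4635, 0.03], [0.8245, 0.3901, 0.03], [-0.5592, -0.1669, 0.03], [0.4075, 0.053, 0.03]]
```

jog_arm(targets=[[[0, 0.1, -0.34], 0], [[-0.17, 0.5, -0.34], 0], [[-0.33, 0.95, -0.34], 0], [[-0.33, 0.95, -0.34], 0]])

```text
time_s: 46.48
position: [0.5389, 0.2836, 0.2568]
eef_rot: [-0.003, 1.0, 0.001, -0.002]
wrist_force: [-0.7, -0.9, -0.6]
opening: 0.0857
gripper_force: 0.0
```

jog_arm(targets=[[[0, 0.4, 0], 0], [[0, 0.8, 0], 0], [[0, 0.95, 0], 0], [[0, 0.95, 0], 0]])

```text
time_s: 46.98
position: [0.5389, 0.4226, 0.257]
eef_rot: [-0.002, 1.0, -0.001, -0.002]
wrist_force: [0.3, -0.7, 0.4]
opening: 0.0852
gripper_force: 0.0
```

jog_arm(targets=[[[0, 0.28, 0], 0.25], [[0, 0.28, 0], 0.25], [[0, 0.28, 0], 0.25], [[0, 0.28, 0], 0.25], [[0, 0.28, 0], 0.25], [[0, 0.28, 0], 0.25], [[0, 0.28, 0], 0.25], [[0, 0.28, 0], 0.25], [[0, 0.28, 0], 0.25], [[0, 0.28, 0], 0.25], [[0, 0.28, 0], 0.25]])

```text
time_s: 48.35
position: [0.5413, 0.4619, 0.2589]
eef_rot: [0.708, 0.707, -0.001, 0.0]
wrist_force: [-0.3, 0.3, 0.2]
opening: 0.0857
gripper_force: 0.0
```

```bash
sed -i 's/np.pi\*(np.cos(ph)<0)/round(ph\/(np.pi\/2))*np.pi\/2/' over.py; python3 over.py
```

```text
48.35 [0.54129877 0.461874   0.25886093] 89.93396981411281 [-0.42  0.54 -0.55  1.32  0.28  1.36 -0.96]
(317.5, 155.1, [41.5, 42.1], [0.5417, 0.4646, 0.03])
plan [0.017, 0.0042, 1.7094] roll -0.0001 q7 -0.96
```

jog_arm(targets=[[[0.016, 0.003, 0.4], 0], [[0.016, 0.003, 0.8], 0], [[0.016, 0.003, 0.85], 0], [[0.016, 0.003, 0.85], 0]])

```text
time_s: 48.9
position: [0.5418, 0.4664, 0.133]
eef_rot: [0.707, 0.707, 0.001, -0.0]
wrist_force: [0.3, 1.2, 0.4]
opening: 0.0857
gripper_force: 0.0
```

jog_arm(targets=[[[0, 0, 0.35], 0], [[0, 0, 0.65], 0], [[0, 0, 0.84], 0], [[0, 0, 0.855], 0], [[0, 0, 0.855], 0], [[0, 0, 0.855], 0], [[0, 0, 0.855], 0]])

```text
time_s: 49.78
position: [0.542, 0.4666, 0.0053]
eef_rot: [0.707, 0.707, 0.001, 0.0]
wrist_force: [-0.2, 0.0, -0.4]
opening: 0.0853
gripper_force: 0.0
```

jog_arm(targets=[[[0, 0, 0], 0], [[0, 0, 0], 0], [[0, 0, 0], 0], [[0, 0, 0], 0], [[0, 0, 0], 0]], gripper=1, grip_force=80)

```text
time_s: 50.4
position: [0.5422, 0.4665, 0.0053]
eef_rot: [0.707, 0.707, 0.001, 0.0]
wrist_force: [-0.1, -1.1, 5.9]
opening: 0.0621
gripper_force: 87.4
```

jog_arm(targets=[[[0, 0, -0.35], 0], [[0, 0, -0.7], 0], [[0, 0, -1], 0], [[0, 0, -1], 0], [[0, 0, -1], 0]])

```text
time_s: 51.02
position: [0.5401, 0.4644, 0.1511]
eef_rot: [0.707, 0.707, -0.002, 0.0]
wrist_force: [-0.5, -0.2, -4.7]
opening: 0.0616
gripper_force: 90.0
```

Run:
```python
from look import *
s,p,ph=state();print(s["time_s"],p,s["opening"],s["wrist_force"]);plan(.4918,-.123,.21,np.pi)
w=cam("wrist");print([r for r in rings(w,p[2]+.027) if r[2][0]>90])
```

```text
51.025 [0.54010828 0.46442528 0.1510847 ] 0.06161060180242578 [-0.48870076 -0.17533659 -4.70300424]
plan [-3.9176, -0.3217, -0.3787] roll -0.2501 q7 -1.0
[(316.0, 286.6, [105.5, 119.4], [0.5392, 0.4651, 0.1781]), (638.5, 267.7, [189.0, 243.5], [0.6574, 0.4733, 0.1781])]
```

jog_arm(targets=[[[0, 0, -0.4], 0], [[-0.4, -0.08, -0.4], 0], [[-0.8, -0.08, -0.4], 0], [[-0.98, -0.08, -0.4], 0], [[-0.98, -0.08, -0.4], 0]])

```text
time_s: 51.7
position: [0.5292, 0.3139, 0.2108]
eef_rot: [0.709, 0.705, -0.003, 0.001]
wrist_force: [0.7, 1.0, -4.7]
opening: 0.0615
gripper_force: 90.6
```

jog_arm(targets=[[[-0.4, -0.08, 0], 0], [[-0.8, -0.08, 0], 0], [[-0.98, -0.08, 0], 0], [[-0.98, -0.08, 0], 0]])

```text
time_s: 52.2
position: [0.5165, 0.1693, 0.2119]
eef_rot: [0.709, 0.706, -0.002, -0.0]
wrist_force: [0.2, 0.7, -3.7]
opening: 0.0618
gripper_force: 90.6
```

jog_arm(targets=[[[-0.4, -0.08, 0], 0], [[-0.8, -0.08, 0], 0], [[-0.98, -0.08, 0], 0], [[-0.98, -0.08, 0], 0]])

```text
time_s: 52.7
position: [0.5047, 0.0239, 0.2125]
eef_rot: [0.708, 0.706, -0.001, -0.001]
wrist_force: [-0.3, 1.3, -3.9]
opening: 0.0617
gripper_force: 90.6
```

jog_arm(targets=[[[-0.97, -0.08, 0], -0.25], [[-0.97, -0.08, 0], -0.25], [[-0.97, -0.08, 0], -0.25], [[-0.97, -0.08, 0], -0.25], [[-0.97, -0.08, 0], -0.25], [[-0.97, -0.08, 0], -0.25], [[-0.97, -0.08, 0], -0.25], [[-0.97, -0.08, 0], -0.25], [[-0.97, -0.08, 0], -0.25], [[-0.97, -0.08, 0], -0.25], [[-0.97, -0.08, 0], -0.25]])

```text
time_s: 54.08
position: [0.4933, -0.119, 0.2133]
eef_rot: [-0.0, 1.0, 0.0, -0.0]
wrist_force: [0.7, -0.3, -4.3]
opening: 0.0616
gripper_force: 90.6
```

Run:
```python
from look import *
s,p,ph=state();print(s["time_s"],p,np.degrees(ph),s["opening"],np.round(s["qpos"],2))
w=cam("wrist");d=[np.array(r[3])-p for r in rings(w,p[2]+.0247) if r[2][0]>90][0];print(d)
print([r for r in rings(cam("scene"),.085)][:6])
plan(.4918-d[0],-.123-d[1],.13,np.pi)
```

```text
54.075 [ 0.4932681  -0.11904108  0.21327955] 180.0120465354088 0.06156555562650037 [ 0.61  0.19 -0.52  1.88  0.1   1.1   1.63]
[-0.0002681   0.00014108  0.02472045]
[(318.5, 221.2, [9.6, 15.1], [0.4585, -0.0207, 0.085]), (306.8, 206.5, [4.7, 14.6], [0.3991, -0.0021, 0.085]), (506.8, 223.0, [55.6, 80.5], [0.8429, 0.3151, 0.085]), (475.5, 44.4, [115.8, 196.6], [0.305, 1.1131, 0.085])]
plan [0.0067, -0.0224, 0.5563] roll -0.0001 q7 1.63
```

jog_arm(targets=[[[0.01, -0.025, 0.3], 0], [[0.01, -0.025, 0.5], 0], [[0.01, -0.025, 0.56], 0], [[0.01, -0.025, 0.56], 0], [[0.01, -0.025, 0.56], 0], [[0.01, -0.025, 0.56], 0]])

```text
time_s: 54.92
position: [0.4923, -0.1245, 0.1308]
eef_rot: [0.0, 1.0, -0.0, 0.001]
wrist_force: [-0.7, -0.7, -4.0]
opening: 0.0615
gripper_force: 90.6
```

```bash
python3 -c "
from h import *
print(state()[1]);plan(.492,-.1231,.1,np.pi)"
```

```text
[ 0.49231939 -0.12452299  0.13084549]
plan [0.0026, 0.0097, 0.2056] roll -0.0001 q7 1.58
```

jog_arm(targets=[[[0, 0.009, 0.06], 0], [[0, 0.009, 0.12], 0], [[0, 0.009, 0.18], 0], [[0, 0.009, 0.2], 0], [[0, 0.009, 0.2], 0], [[0, 0.009, 0.2], 0]])

```text
time_s: 55.68
position: [0.4917, -0.1231, 0.0998]
eef_rot: [0.0, 1.0, -0.0, 0.0]
wrist_force: [-0.0, -0.9, -3.7]
opening: 0.0616
gripper_force: 90.5
```

```bash
python3 -c "
from h import *
print(state()[1]);plan(.492,-.1231,.061,np.pi)"
```

```text
[ 0.49165063 -0.1230514   0.09982426]
plan [-0.0022, -0.0003, 0.2588] roll -0.0001 q7 1.55
```

jog_arm(targets=[[[-0.002, 0, 0.04], 0], [[-0.002, 0, 0.08], 0], [[-0.002, 0, 0.12], 0], [[-0.002, 0, 0.14], 0], [[-0.002, 0, 0.14], 0]])

```text
time_s: 56.3
position: [0.4914, -0.123, 0.0783]
eef_rot: [0.0, 1.0, 0.0, -0.0]
wrist_force: [-0.4, -0.1, -4.3]
opening: 0.0616
gripper_force: 90.6
```

jog_arm(targets=[[[0, 0, 0.04], 0], [[0, 0, 0.08], 0], [[0, 0, 0.11], 0], [[0, 0, 0.12], 0], [[0, 0, 0.12], 0], [[0, 0, 0.12], 0]])

```text
time_s: 57.05
position: [0.4919, -0.123, 0.0607]
eef_rot: [0.0, 1.0, -0.0, 0.0]
wrist_force: [-1.4, -0.2, -4.8]
opening: 0.0613
gripper_force: 90.5
```

jog_arm(targets=[[[0, 0, 0.003], 0], [[0, 0, 0.003], 0]])

```text
time_s: 57.3
position: [0.4919, -0.1231, 0.0603]
eef_rot: [0.0, 1.0, -0.0, 0.0]
wrist_force: [0.6, -0.8, -2.7]
opening: 0.0617
gripper_force: 90.7
```

jog_arm(targets=[[[0, 0, 0], 0], [[0, 0, 0], 0], [[0, 0, 0], 0], [[0, 0, 0], 0]], gripper=-1)

```text
time_s: 57.8
position: [0.4918, -0.123, 0.0603]
eef_rot: [0.0, 1.0, -0.0, 0.0]
wrist_force: [-0.4, -0.2, -0.1]
opening: 0.0852
gripper_force: 0.0
```

jog_arm(targets=[[[0, 0, -0.3], 0], [[0, 0, -0.6], 0], [[0, 0, -0.9], 0], [[0, 0, -1], 0], [[0, 0, -1], 0]])

```text
time_s: 58.42
position: [0.492, -0.1231, 0.2106]
eef_rot: [0.0, 1.0, -0.0, 0.001]
wrist_force: [1.1, -0.8, -0.6]
opening: 0.0853
gripper_force: 0.0
```

Run:
```python
from look import *
s,p,ph=state();print(s["time_s"],p,np.round(s["qpos"],2));plan(*F(.098,-.13,.145),np.pi)
w=cam("wrist");print([r for r in rings(w,.085) if r[2][0]>50])
cv2.imwrite("pics/m.png",w["color"])
```

```text
58.425 [ 0.49195303 -0.12314582  0.21060068] [ 0.62  0.19 -0.52  1.89  0.1   1.09  1.63]
plan [-1.0187, 0.0057, 0.4387] roll -0.0001 q7 1.63
[(106.2, 284.4, [51.6, 98.0], [0.582, -0.3045, 0.085]), (316.2, 183.5, [55.3, 57.1], [0.4917, -0.1231, 0.085])]
```

View pics/m.png

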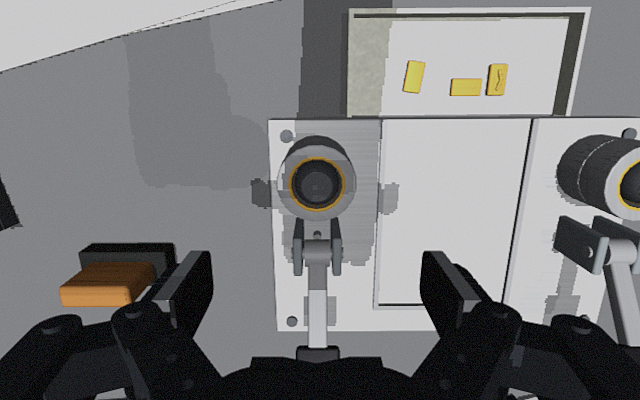

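Both shafts carry two seated rings, and the three chips are in the tray at (414,77), (466,87), (497,80). The apron is clear, the scraper is upright, and the right lever's pad is at (318,354). Pressing the levers now.

jog_arm(targets=[[[-0.4, 0.005, 0], 0], [[-0.8, 0.005, 0], 0], [[-1, 0.005, 0], 0], [[-1, 0.005, 0.2], 0], [[-1, 0.005, 0.43], 0], [[-1, 0.005, 0.43], 0], [[-1, 0.005, 0.43], 0]], gripper=1)

```text
time_s: 59.35
position: [0.6417, -0.1222, 0.1455]
eef_rot: [0.0, 1.0, 0.0, -0.0]
wrist_force: [-1.3, 0.5, -0.1]
opening: -0.0002
gripper_force: 0.0
```

Run:
```python
from look import *
s,p,ph=state();print(s["time_s"],p,s["wrist_force"],s["opening"]);plan(*F(.1,-.13,.083),np.pi)
```

```text
59.35 [ 0.64169767 -0.122195    0.14554183] [-1.31746025  0.50400301 -0.11099496] -0.0001730326107872364
plan [-0.0345, -0.0018, 0.4169] roll -0.0001 q7 1.48
```

jog_arm(targets=[[[-0.01, 0, 0.1], 0], [[-0.02, 0, 0.16], 0], [[-0.02, 0, 0.22], 0], [[-0.03, 0, 0.28], 0], [[-0.03, 0, 0.34], 0], [[-0.03, 0, 0.4], 0], [[-0.03, 0, 0.44], 0], [[-0.03, 0, 0.44], 0], [[-0.03, 0, 0.44], 0]])

```text
time_s: 60.48
position: [0.646, -0.1224, 0.0794]
eef_rot: [0.0, 1.0, -0.0, -0.0]
wrist_force: [-0.2, 0.8, 0.3]
opening: -0.0001
gripper_force: 0.0
```

jog_arm(targets=[[[0, 0, 0.008], 0], [[0, 0, 0.016], 0], [[0, 0, 0.016], 0]])

```text
time_s: 60.85
position: [0.6462, -0.1224, 0.0786]
eef_rot: [0.0, 1.0, -0.0, 0.0]
wrist_force: [-2.9, -0.1, 7.1]
opening: 0.0
gripper_force: 3.6
```

jog_arm(targets=[[[0, 0, -0.3], 0], [[0, 0, -0.6], 0], [[0, 0, -0.8], 0], [[0, 0.4, -0.8], 0], [[0, 0.8, -0.8], 0], [[0, 0.85, -0.8], 0], [[0, 0.85, -0.8], 0]])

```text
time_s: 61.72
position: [0.6461, 0.0057, 0.1971]
eef_rot: [-0.001, 1.0, -0.0, -0.0]
wrist_force: [-0.1, -0.4, -0.2]
opening: -0.0003
gripper_force: 0.0
```

Run:
```python
from look import *
s,p,ph=state();print(s["time_s"],p,s["wrist_force"],s["opening"]);plan(*F(.098,.13,.145),np.pi)
```

```text
61.725 [0.64609433 0.00567456 0.19714322] [-0.05354649 -0.42032005 -0.18427581] -0.0002855475870907404
plan [0.0132, 0.8793, 0.3471] roll 0.0002 q7 1.3
```

Contact at 0.0786 m means the right pad is on its stop (expected 0.078). Now the left lever.

jog_arm(targets=[[[0.01, 0.4, 0], 0], [[0.01, 0.8, 0], 0], [[0.01, 0.88, 0], 0], [[0.01, 0.88, 0.2], 0], [[0.01, 0.88, 0.34], 0], [[0.01, 0.88, 0.34], 0], [[0.01, 0.88, 0.34], 0]])

```text
time_s: 62.6
position: [0.6455, 0.1362, 0.1468]
eef_rot: [0.001, 1.0, -0.0, 0.0]
wrist_force: [0.5, -0.1, 0.7]
opening: -0.0
gripper_force: 0.0
```

Run:
```python
from look import *
s,p,ph=state();print(s["time_s"],p,s["wrist_force"],s["opening"]);plan(*F(.1,.13,.079),np.pi)
```

```text
62.6 [0.64552405 0.1361943  0.14680579] [ 0.52608211 -0.14924015  0.69584521] -4.794385147334098e-05
plan [-0.0023, 0.0091, 0.452] roll -0.0003 q7 1.06
```

jog_arm(targets=[[[0, 0.005, 0.1], 0], [[0, 0.005, 0.16], 0], [[0, 0.005, 0.22], 0], [[0, 0.005, 0.28], 0], [[0, 0.005, 0.34], 0], [[0, 0.005, 0.4], 0], [[0, 0.005, 0.45], 0], [[0, 0.005, 0.45], 0], [[0, 0.005, 0.45], 0]])

```text
time_s: 63.72
position: [0.6445, 0.1381, 0.0787]
eef_rot: [0.0, 1.0, -0.0, -0.0]
wrist_force: [-1.2, 0.2, 2.8]
opening: 0.0001
gripper_force: 1.4
```

jog_arm(targets=[[[0, 0, 0.008], 0], [[0, 0, 0.012], 0], [[0, 0, 0.012], 0]])

```text
time_s: 64.1
position: [0.6446, 0.1381, 0.0785]
eef_rot: [0.0, 1.0, -0.0, -0.0]
wrist_force: [-3.6, -1.5, 10.7]
opening: -0.0001
gripper_force: 5.6
```

jog_arm(targets=[[[0, 0, -0.3], 0], [[0, 0, -0.6], 0], [[0, 0, -0.9], 0], [[0, 0, -1], 0], [[0, 0, -1], 0]])

```text
time_s: 64.72
position: [0.645, 0.1379, 0.2271]
eef_rot: [0.0, 1.0, -0.0, 0.001]
wrist_force: [0.1, 0.7, -0.6]
opening: 0.0003
gripper_force: 0.0
```

jog_arm(targets=[[[-0.3, -0.35, -0.3], 0], [[-0.35, -0.7, -0.3], 0], [[-0.35, -0.95, -0.3], 0], [[-0.35, -0.95, -0.3], 0], [[-0.35, -0.95, -0.3], 0]])

```text
time_s: 65.35
position: [0.6962, -0.0038, 0.2696]
eef_rot: [-0.0, 1.0, 0.001, -0.002]
wrist_force: [-0.3, 1.0, -0.4]
opening: 0.0001
gripper_force: 0.0
```

Run:
```python
from look import *
s,p,ph=state();print(s["time_s"],p)
# pad heights: compare dark pixels at up/down predicted pad centres in all views; ring rims on the shafts; scraper
import itertools
for n in("wrist","scene","side"):
    w=cam(n);g=cv2.cvtColor(w["color"],cv2.COLOR_BGR2GRAY)
    for side,(st,x,z) in itertools.product((1,-1),(("up",.09,.126),("down",.107,.078))):
        u,v=proj(w,F(x,side*.13,z))[0].round().astype(int)
        if 3<u<636 and 3<v<396: print(n,"L" if side>0 else "R",st,(int(u),int(v)),int(g[v-2:v+3,u-2:u+3].mean()))
    print([r for r in rings(w,.085) if 1.4>max(r[2])/min(r[2]) and (n!="wrist" or r[2][0]>20)][:6])
```

```text
65.35 [ 0.69622318 -0.00379452  0.2695869 ]
wrist L up (494, 106) 145
wrist L down (467, 122) 61
wrist R up (166, 106) 214
wrist R down (189, 123) 65
[(597.3, 260.1, [123.9, 163.9], [0.792, 0.2858, 0.085])]
scene L up (409, 211) 53
scene L down (411, 226) 31
scene R up (347, 272) 120
scene R down (351, 288) 32
[(302.1, 250.5, [12.5, 16.3], [0.4931, -0.1226, 0.085])]
side L up (251, 208) 85
side L down (248, 218) 38
side R up (282, 163) 142
side R down (278, 173) 33
[(293.1, 227.5, [9.5, 12.1], [0.4934, 0.1356, 0.085]), (487.7, 118.2, [32.1, 33.1], [-0.0634, -0.798, 0.085]), (338.6, 84.0, [99.3, 132.3], [0.6526, -0.8816, 0.085])]
```

Run:
```python
from h import *
for n in("scene","side"):
    w=cam(n);h=cv2.cvtColor(w["color"],cv2.COLOR_BGR2HSV);m=cv2.inRange(h,(5,120,40),(15,255,255))
    u,v=proj(w,(.602,-.321,.06))[0].astype(int);k=m[v-25:v+25,u-25:u+25];ys,xs=np.nonzero(k)
    print(n,len(xs),xs.min()-25,xs.max()-25,ys.min()-25,ys.max()-25)
print(workorder.close_job())
```

```text
scene 435 -13 11 -12 19
side 102 -3 5 -6 11
the job is handed in; nothing more can be done
None
```

The job is handed in at about 65 s. All three chips are in the tray, two rings are seated on each shaft, both levers are held down, and the scraper stands upright on the table clear of the plate and tray; no verdict came back.

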